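Press a tooth arch onto its carrier with the bench locking clamp

TASK

A tooth-arch model has just been glued to its carrier and lies part-way into the bench locking clamp. Push the carrier gently along its channel until it is fully home against the adjustable back stop and hold it there with about 10 newtons for half a second, then press the blue handle down past dead centre so that the clamp locks and leave it locked by itself, hands off the handle, for a good two seconds. Then swing the red-ball release lever back towards the jaw, without forcing the handle up, so that the clamp springs wide open with the model still home; keep every push under 20 newtons and leave the other things on the bench alone.

Things in the scene. Friction and masses are not known exactly. Their poses are not given: they have to be found in the camera images.
- clamp: Aluminium bench clamp fixed to the table. Origin on the table top behind the jaw, under the release lever's axle line; z up, -x along the handles to their free ends, +x to jaw and bed. Base plate x -102..+142, y -85..+105, 10 mm thick. Cheek plates (y +-19, x -71..+21 mm) rise to 100 mm. Fixed black lower handle along y = 0, x -55..-205 mm, top 61 mm up.
- home_spot (a point): Point on the bed (22 mm above the table) under the foot, x +92, y 0 of the clamp; the origin of arch comes to within 6 mm of it when home, depending on the stop. The bed is a channel along the clamp's y between rails 67 mm apart whose tops are 40 mm above the table; it is entered from +y. The dark back stop across it (10 mm thick, top 48 mm above the table) is adjustable: its face is set anywhere from y -38 to -26 mm.
- foot (a point): Underside of the black rubber ball foot (20 mm across, sprung, gives 11 mm) under the jaw's end. Comes down at x +90, y 0 of the clamp, inside the horseshoe of teeth; about 72 mm above the table when open. The steel jaw above it lies along y = 0, 18 mm wide, x +4..+109 mm; open, its end rises to about 123 mm above the table.
- handle (a joint): Angle of the blue upper handle, rad: 0 wide open, 0.60 at its stop (level). A light spring raises it. With the model home, the load at the grip climbs from about 0.3 rad to a peak of 9..14 N, falls away at dead centre (0.55..0.57) and the handle snaps the last 4 to 6 mm to its rigid stop and stays locked. Empty it springs back; with teeth under the foot it cannot close.
- handle_grip (a point): Point on the middle of the upper face of the blue handle, 120 mm from its pivot and 30 mm from its free end; open it is 159 mm above the table (x -153 of the clamp), locked 92 mm (x -178), swinging about a pivot at x -58, y 0, 85 mm above the table. Push down here. Handle 22 mm wide, 14 mm thick.
- release (a joint): Angle of the red-ball lever, rad: 0 = clamp open (leans 0.4 rad to +x of the clamp, the jaw side); 0.80 = locked (leans 0.4 rad to -x). Geared to the handle (always 1.33 times its angle), so it swings to -x as the handle goes down. Pushing the ball to +x from the locked place with about 2..5 N for some 3 to 10 mm carries the handle back over centre and the clamp springs open. Push slowly.
- release_ball (a point): Centre of the red ball, 20 mm across, on top of the release lever, 66 mm from its axle; 131 mm above the table both open (x +26 of the clamp) and locked (x -26). The axle lies along the clamp's y, 70 mm above the table at x 0; the lever stands at y -65 mm of the clamp, flat bar 8 x 10 mm below the ball.
- arch: Loose cream tooth-arch model on a carrier (0.13..0.25 kg). Origin: middle of the underside of the 64 x 64 x 24 mm block; axes as the clamp's. Teeth to 33 mm high. A grey plate reaches to y +62 mm and ends in an upright grey tab 36 mm wide, 8 thick (y +54..+62), 46 high: push its outer face towards -y. Block front at y -32 mm. Starts at y +20..+32 mm of the clamp. Slides with 1..3 N.
- glue: Small green glue bottle with an orange cap, 30 mm across, 65 mm high, near the handles; origin under its centre. Leave alone.
- tin: Low blue tin with a white lid, 48 mm across, 30 mm high, on the far side of the clamp; origin under its centre. Leave alone.
- spare_arch: Another tooth-arch model like the one in the clamp, but with a blue-grey block; lies to the left of the clamp. Leave alone.
- mirror: Steel mouth mirror, 155 mm long, lying flat, to the left. Leave alone.
- cup: Green cup, 66 mm across, 75 mm high, to the right. Leave alone.
- jar: Amber jar, 60 mm across, 70 mm high, to the right. Leave alone.
- wax_spatula: Spatula with a black handle, 170 mm long, lying flat, to the right. Leave alone.
Things that resemble listed ones, but are neither listed nor needed, are in the scene too. Leave any pink or yellow look-alike of the arch alone.

How it is judged:
By the outcome, as a careful person would: the job done as asked, in the order asked, and still so for the second after the job is handed in, with the robot touching nothing.
It also fails if it takes over 67 s, if anything falls off the work surface, if the arm or the gripper's body presses on something with over 40 N, if the wrist force passes 120 N, or if a joint passes its speed limit or range.

ROBOT

A 6-joint arm with a two-finger parallel gripper is mounted at the origin on the work surface. World frame = base frame: x ahead of the robot, y to its left, z up, the work surface at z = 0. Lengths are in mm, angles in rad, forces in N, time in s.
With the tool pointing down it reaches from about 300 to 775 mm from the base axis. Payload 14.6 kg.
Tool frame: the origin (TCP) lies midway between the tips of the shut fingers; the grasp point (between the pads) lies 19 mm behind it (manip.tcp_to_grasp is the distance from the TCP to the grasp point, in mm); z points along the fingers, x is the direction in which the jaws open and shut, and the axes are right-handed (so a half turn about z gives the same grasp; the last joint's range is limited). The gripper opens to 94 mm and grips with 3 to 60 N. Pads are 16 mm wide; open, the fingers measure 119 mm over their backs; the gripper's body (75 mm by 177 mm) begins 78 mm behind the grasp point.
Start: joints at [1.131, 0.3, 1.521, -0, 1.321, -0.067], TCP at [200.32, 512.212, 182.346] pointing down, gripper open.
Joint ranges: [-3.03, 3.03], [-0.79, 2.21], [0.23, 2.52], [-1.04, 4.18], [0, 3.07], [-2.55, 2.55]. Speed limits (rad/s): [2.22, 2.22, 2.57, 3.14, 3.14, 3.14].

INTERFACE

Orientations are given as [roll, pitch, yaw] about the fixed x, y, z axes, in that order (R = Rz(yaw) Ry(pitch) Rx(roll)).
In Python, from cell import manip gives the robot as it stands.
- The arm moves only by the tool arm_command, never from a script. Its argument "steps" is a list of rows, each a list of 3 entries, a list of its own where there are three numbers: the opening, from 0 (shut) to 1 (fully open), then the shift along the tool's x, y, z in cm, then the turn about the tool's z in rad. A call has 1 to 5 rows; each row shifts and turns the commanded pose from where the row before left it, along the tool's axes as they then stand; what a row does not reach is not made up. A row lasts 1/12 s, in which the tool goes at most 41.7 mm and 7.16 degrees, less where a joint would pass 70% of its speed; a pose out of reach is approached as far as the arm can. A call with a gripper value outside its range is refused whole. The fingers move at their own pace and stop on an object; "force" is the grip in N (left out, the last holds). Time passes only in rows, so rows that do not move let the fingers close. It gives the time, the measured TCP pose, the force and the opening at its end, in the units of the state.
- manip.read_state(): the state, without advancing time (a new reading comes with each control period).
- manip.camera(name): name is "scene" or "top" or "wrist"; returns (picture, depth): 480x640x3 uint8, red, green, blue; 480x640 float32, mm along the optical axis (not along the pixel's ray), 0 where there is no reading.
- manip.calibration(name): a dict with "fx", "fy", "cx", "cy" (pixels), "R" (3x3) and "t" (3): a world point X has camera coordinates R X + t; the wrist camera has in their place "tool_from_camera" (4x4, takes a point from camera to tool coordinates, whose origin is the TCP and whose axes are the tool frame's). Camera axes: x right, y down, z forward; pixel columns grow to the right and rows downward; lengths in mm; the calibration is good to about 2 mm. A picture is of the moment at which its call begins: read the wrist's pose just before it. calibration takes no time and is no camera call.
- manip.sign_off(): hands the job in, once; it reports no verdict.
The state is a dict: "clock": time; "joints": joint angles; "qd": joint speeds; "effort": joint torques, N m; "eef_pos": TCP position; "eef_rot": TCP orientation; "wrist_force": force on the tool from outside, world axes, zero at the start; "moment": the same for the moment, N m; "finger_gap": finger opening in mm.
Only numpy, scipy, OpenCV 4.12 (cv2) and the standard library are available. Lean on these libraries where they do the work, as an engineer would, in place of code of your own. Each camera call takes 0.05 s, during which the arm holds its last target.

## Working session

There is one attempt and no reset: what is moved stays moved. The work goes in short steps, Python scripts to look and compute and a tool call to move; the robot and the scene stay as the last step left them, time stands still between calls to the robot, and variables do not carry over. Pictures are saved under pics/ and viewed, and the job is handed in when it is done.

Besides the shell and the picture viewer there is one more tool, called after "Emit:" as name(argument=value, ...), one argument or row to a line, values as JSON. arm_command: Moves the arm, as the interface text tells. Its arguments: {"type":"object","properties":{"steps":{"type":"array","items":{"type":"array"}},"force":{"type":"number"}},"required":["steps"]}

```bash
mkdir -p pics; ls
python3 - <<'E'
from cell import manip
import cv2,numpy as np
s=manip.read_state();print(s)
for n in("scene","top"):
    p,d=manip.camera(n);np.savez(f"{n}.npz",p=p,d=d);cv2.imwrite(f"pics/{n}0.png",p[:,:,::-1]);c=manip.calibration(n);print(n,c)
print(manip.calibration("wrist"))
E
```

```text
pics
{'clock': 0.0, 'joints': array([ 1.13141971e+00,  3.00476182e-01,  1.52157131e+00, -4.76157903e-05,
        1.32068061e+00, -6.65758547e-02]), 'qd': array([ 0.00056792, -0.00040437,  0.0004372 , -0.00184154,  0.00098953,
        0.0004666 ]), 'effort': array([ 1.69344908e-04, -5.31822038e+01, -3.52738917e+01,  7.08097452e-02,
        2.45916046e-02, -9.64189940e-05]), 'eef_pos': array([200.20710302, 511.96495343, 181.78768534]), 'eef_rot': array([-3.14156313e+00,  1.13600331e-03,  1.19800740e+00]), 'wrist_force': array([ 0.14501716,  0.42396079, -0.96685724]), 'moment': array([0.00378679, 0.07054518, 0.00254264]), 'finger_gap': 94.22080238453755}
scene {'fx': 495.87326568173705, 'fy': 495.87326568173705, 'cx': 320.07317974988797, 'cy': 243.49180183028764, 'R': array([[-0.82054282,  0.57117609, -0.02161828],
       [ 0.37325143,  0.50679612, -0.77707211],
       [-0.43288895, -0.64569   , -0.62904021]]), 't': array([ 465.0910703 , -132.45820619, 1417.23041521])}
top {'fx': 531.179958021121, 'fy': 531.179958021121, 'cx': 321.1268384740379, 'cy': 237.12857646182204, 'R': array([[ 0.02858144, -0.99949688, -0.01375093],
       [-0.99816176, -0.02780236, -0.05385287],
       [ 0.05344346,  0.01526485, -0.9984542 ]]), 't': array([  15.46557366,  565.21348669, 1428.63692953])}
{'fx': 366.79437161303184, 'fy': 366.79437161303184, 'cx': 315.78840395107284, 'cy': 230.85735578998361, 'tool_from_camera': array([[ 9.99999766e-01, -6.80609379e-04, -7.01739681e-05,
        -1.37838107e+00],
       [ 6.72698096e-04,  9.59239106e-01,  2.82594912e-01,
        -8.12296986e+01],
       [-1.25023133e-04, -2.82594893e-01,  9.59239340e-01,
        -2.02111903e+02],
       [ 0.00000000e+00,  0.00000000e+00,  0.00000000e+00,
         1.00000000e+00]])}
```

View pics/scene0.png

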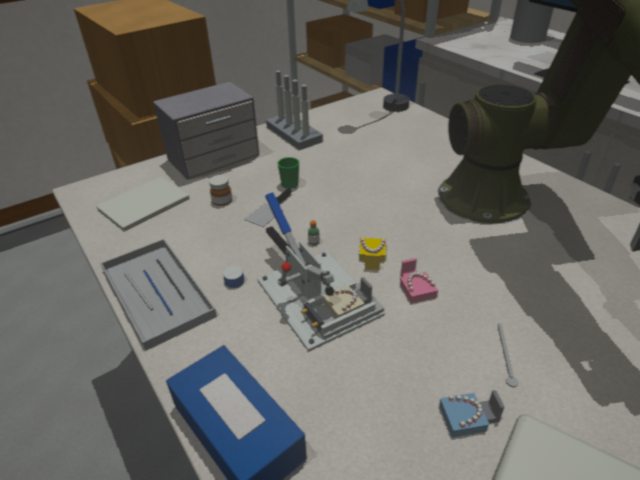

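View pics/top0.png

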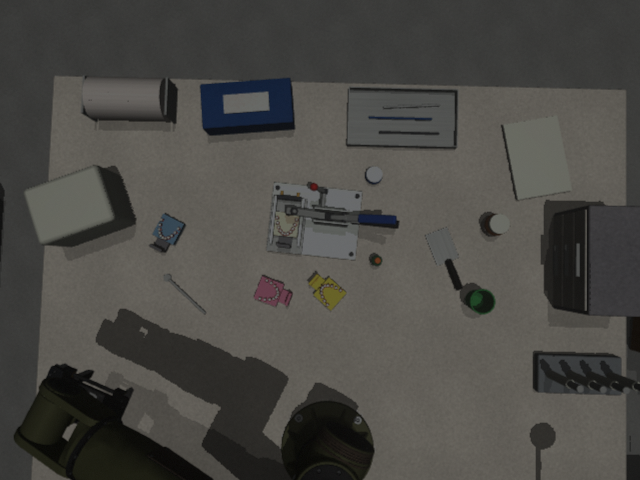

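```bash
cat > h.py <<'E'
import numpy as np,cv2
from cell import manip
def pts(n,d):
    c=manip.calibration(n);v,u=np.mgrid[:480,:640]
    X=np.stack([(u-c["cx"])/c["fx"]*d,(v-c["cy"])/c["fy"]*d,d],-1)
    return (X-c["t"])@c["R"]
def proj(n,P):
    c=manip.calibration(n);q=np.asarray(P)@c["R"].T+c["t"]
    return np.c_[q[:,0]/q[:,2]*c["fx"]+c["cx"],q[:,1]/q[:,2]*c["fy"]+c["cy"]]
E
python3 - <<'E'
from h import *
z=np.load("top.npz");p,d=z["p"],z["d"]
cr=p[170:275,255:410,::-1];cv2.imwrite("pics/topc.png",cv2.resize(np.clip(cr*1.5,0,255).astype(np.uint8),None,fx=5,fy=5,interpolation=cv2.INTER_CUBIC))
X=pts("top",d)
z2=np.load("scene.npz");p2=z2["p"];cr=p2[185:350,235:400,::-1];cv2.imwrite("pics/scc.png",cv2.resize(cr,None,fx=3.6,fy=3.6,interpolation=cv2.INTER_CUBIC))
# height map for clamp region
H=X[...,2];sub=H[170:275,255:410]
for t in (5,15):
  pass
# plate pixels
m=np.zeros(H.shape,bool);m[172:272,258:372]=1
m&=(H>6)&(H<14)
xy=X[m][:,:2]
m2=np.zeros(H.shape,bool);m2[172:272,258:372]=1
m2&=(H>5)
n,l,st,c=cv2.connectedComponentsWithStats(m2.astype(np.uint8));print(st)
r=cv2.minAreaRect(xy.astype(np.float32));print(m.sum(),r,cv2.boxPoints(r),np.median(X[m][:,2]))
for tab in [(300,350),(450,330)]: print(X[tab])
E
```

```text
[[     0      0    640    480 300581]
 [   275    172      1      1      1]
 [   281    172      1      1      1]
 ...
 [   358    270      2      2      3]
 [   361    270      1      1      1]
 [   370    271      1      1      1]]
2797 ((608.1084594726562, 51.36206817626953), (272.053466796875, 310.2369079589844), 1.5139917135238647) [[ 468.03082  202.8324 ]
 [ 476.2276  -107.2962 ]
 [ 748.1861  -100.10826]
 [ 739.9893   210.02034]] 9.825654214296751
[396.1534023  -51.82574743   4.33988771]
[ 86.79796504  -5.18860347 276.18435025]
```

View pics/topc.png

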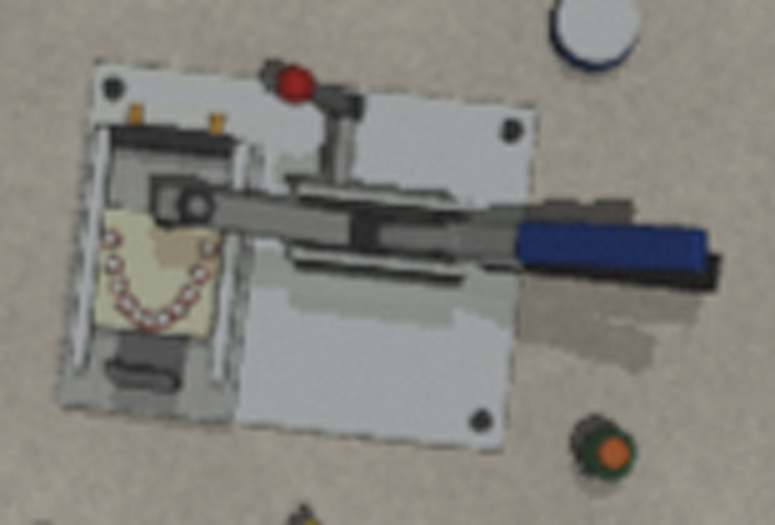

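View pics/scc.png

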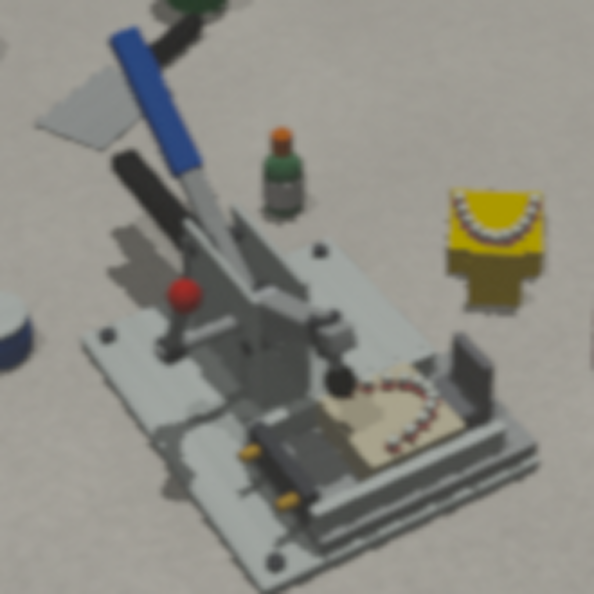

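```bash
cat >> h.py <<'E'
def c2w(pose,P):
    x,y,a=pose;P=np.atleast_2d(np.asarray(P,float));c,s=np.cos(a),np.sin(a)
    return np.c_[x+c*P[:,0]-s*P[:,1],y+s*P[:,0]+c*P[:,1],P[:,2]]
E
python3 - <<'E'
from h import *
from scipy.optimize import least_squares
T=np.array([(95,62),(537,105),(502,452),(60,403),(295,84)],float)
T=(T+.5)/5-.5+[255,170]
TP=[(142,-85,10),(-102,-85,10),(-102,105,10),(142,105,10),(26,-65,131)]
S=np.array([(83,340),(265,590),(540,462),(185,295)],float);S=(S+.5)/3.6-.5+[235,185]
SP=[(-102,-85,10),(142,-85,10),(142,105,10),(26,-65,131)]
def f(q,k=3): 
    a=(proj("top",c2w(q,TP))-T).ravel() if k&1 else []
    b=(proj("scene",c2w(q,SP))-S).ravel() if k&2 else []
    return np.r_[a,b]
for k in(1,2,3):
    r=least_squares(f,[610,30,1.6],args=(k,),x_scale=[10,10,.1]);print(k,r.x,np.round(r.fun,1))
np.save("pose.npy",r.x)
q=r.x
for n,P in dict(ball_o=(26,-65,131),ball_l=(-26,-65,131),grip_o=(-153,0,159),grip_l=(-178,0,92),home=(92,0,22),tab=(92,82+10,60)).items(): print(n,c2w(q,P).round(1))
# arch tab in top: crop
U=np.array([[145,388],[145,373],[97,212],[215,212],[92,330],[210,335]],float);U=(U+.5)/5-.5+[255,170]
c=manip.calibration("top")
def back(u,z):
    d=np.array([(u[0]-c["cx"])/c["fx"],(u[1]-c["cy"])/c["fy"],1])@c["R"];o=-c["R"].T@c["t"];return o+d*(z-o[2])/d[2]
def w2c(w):
    a=q[2];v=w[:2]-q[:2];return np.array([np.cos(a)*v[0]+np.sin(a)*v[1],-np.sin(a)*v[0]+np.cos(a)*v[1]])
for u,z in zip(U,[68,68,46,46,46,46]): print(w2c(back(u,z)).round(1))
E
```

```text
1 [618.23887026  30.96015252   1.49614332] [ 0.1 -0.3  0.1  0.   0.2 -0.3 -0.4  0.3  0.1  0.2]
2 [617.11747129  33.48881532   1.48953116] [-0.5 -1.1 -0.4  0.4  0.5 -0.4  0.4  0.9]
3 [617.61646262  32.08405326   1.49467454] [-0.3 -0.1 -0.3  0.3 -0.3 -0.  -0.9  0.4 -0.4  0.4 -1.2 -1.2 -0.5  0.1
 -0.  -1.  -0.   0.7]
ball_o [[684.4  53.1 131. ]]
ball_l [[680.5   1.2 131. ]]
grip_o [[ 606.  -120.5  159. ]]
grip_l [[ 604.1 -145.4   92. ]]
home [[624.6 123.8  22. ]]
tab [[532.9 130.8  60. ]]
[89.3 92.1]
[90.1 84.3]
[126.9   0.7]
[64.2 -5.8]
[122.7  63.7]
[59.8 59.8]
```

```bash
cat >> h.py <<'E'
from scipy.spatial.transform import Rotation as Ro
q=np.load("pose.npy")
def st():
    s=manip.read_state();w=s["eef_pos"];a=q[2];v=w[:2]-q[:2]
    cl=np.array([np.cos(a)*v[0]+np.sin(a)*v[1],-np.sin(a)*v[0]+np.cos(a)*v[1],w[2]])
    F=s["wrist_force"];Fc=np.array([np.cos(a)*F[0]+np.sin(a)*F[1],-np.sin(a)*F[0]+np.cos(a)*F[1],F[2]])
    print("t",round(s["clock"],2),"clamp",cl.round(1),"yawerr",round(s["eef_rot"][2]-a,3),"Fc",Fc.round(2),"gap",round(s["finger_gap"],1));return s,cl
def to(P):
    s,cl=st();d=c2w(q,P)[0]-s["eef_pos"];R=Ro.from_euler("xyz",s["eef_rot"]).as_matrix();print("tool shift cm",(R.T@d/10).round(2))
E
python3 -c "
from h import *
to((93,125,182))"
```

```text
t 0.1 clamp [446.8 452.7 181.9] yawerr -0.297 Fc [-0.38 -1.   -0.49] gap 93.9
tool shift cm [-2.425e+01  4.168e+01  1.000e-02]
```

Emit:
arm_command(
  steps=[
    [0,[0,0,0],-0.1],
    [0,[0,0,0],-0.1],
    [0,[0,0,0],-0.097],
    [0,[-1.5,1.4,0],0],
    [0,[-2.6,2.4,0],0],
  ],
  force=10,
)

```text
clock: 0.52
eef_pos: [234.1, 469.0, 181.7]
eef_rot: [-3.141, 0.001, 1.499]
wrist_force: [1.1, 0.5, -0.4]
finger_gap: 63.9
```

Emit:
arm_command(
  steps=[
    [0,[-2.9,2.7,0],0],
    [0,[-2.9,2.7,0],0],
    [0,[-2.9,2.7,0],0],
    [0,[-2.9,2.7,0],0],
    [0,[-2.9,2.7,0],0],
  ],
)

```text
clock: 0.93
eef_pos: [359.4, 311.9, 182.2]
eef_rot: [-3.141, 0.0, 1.495]
wrist_force: [0.9, 0.2, -0.3]
finger_gap: 30.5
```

Emit:
arm_command(
  steps=[
    [0,[-2.9,2.7,0],0],
    [0,[-2.9,2.7,0],0],
    [0,[-2.9,2.7,0],0],
    [0,[-2.9,2.7,0],0],
    [0,[-2.9,2.7,0],0],
  ],
)

```text
clock: 1.35
eef_pos: [483.1, 157.0, 182.3]
eef_rot: [-3.141, 0.0, 1.495]
wrist_force: [1.0, 0.5, 0.2]
finger_gap: 0.8
```

```bash
python3 -c "
from h import *
to((93,120,150))"
```

```text
t 1.35 clamp [114.3 143.6 182.3] yawerr 0.0 Fc [ 0.56 -0.98  0.16] gap 0.8
tool shift cm [-2.13  2.36  3.22]
```

Emit:
arm_command(
  steps=[
    [0,[-1.3,1.0,1],0],
    [0,[-0.8,0.7,2],0],
    [0,[0,0,2.4],0],
    [0,[0,0,2.4],0],
    [0,[0,0,0],0],
  ],
)

```text
clock: 1.77
eef_pos: [495.5, 135.9, 100.1]
eef_rot: [-3.135, 0.002, 1.494]
wrist_force: [-0.4, -0.3, -0.7]
finger_gap: 0.3
```

Run:
```python
from h import *
st()
p,d=manip.camera("wrist");cv2.imwrite("pics/w1.png",p[:,:,::-1])
p,d=manip.camera("scene");cv2.imwrite("pics/s1.png",cv2.resize(p[165:350,235:420,::-1],None,fx=3.2,fy=3.2))
st()
```

```text
t 1.77 clamp [ 94.2 129.6 100.1] yawerr -0.0 Fc [-0.31  0.36 -0.71] gap 0.3
t 1.87 clamp [ 95.1 127.7 104.5] yawerr 0.0 Fc [0.8  0.15 0.11] gap 0.4
```

View pics/w1.png

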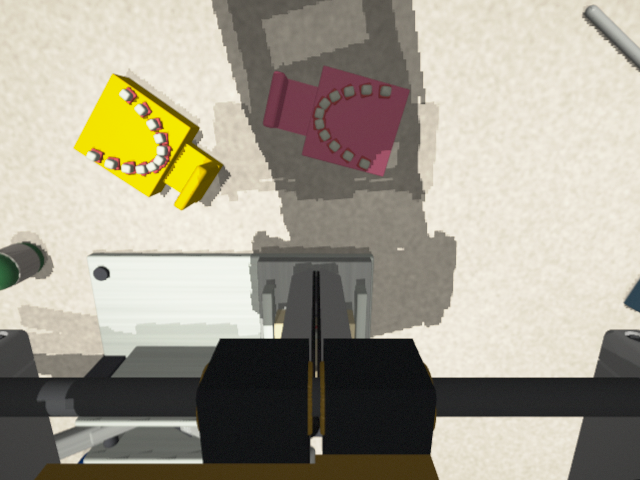

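View pics/s1.png

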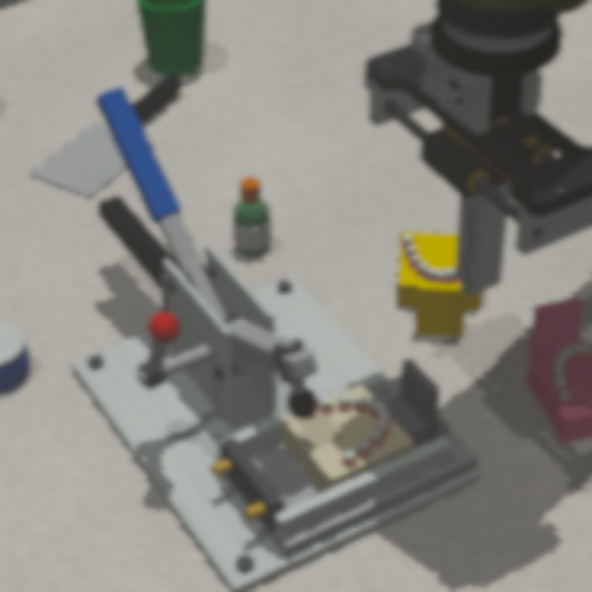

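Emit:
arm_command(
  steps=[
    [0,[-0.1,0,2],0],
    [0,[0,0,2],0],
    [0,[0,0,1.8],0],
    [0,[0,0,1.0],0],
    [0,[0,0,0],0],
  ],
)

```text
clock: 2.28
eef_pos: [497.4, 135.7, 35.9]
eef_rot: [-3.14, 0.0, 1.495]
wrist_force: [0.1, -0.8, 0.1]
finger_gap: 0.5
```

Emit:
arm_command(
  steps=[
    [0,[0,0.5,0],0],
    [0,[0,0.5,0],0],
    [0,[0,0.5,0],0],
    [0,[0,0.2,0],0],
    [0,[0,0,0],0],
  ],
)

```text
clock: 2.7
eef_pos: [515.4, 134.3, 36.9]
eef_rot: [3.141, -0.0, 1.495]
wrist_force: [-0.1, -0.6, -0.2]
finger_gap: 0.5
```

Run:
```python
from h import *
st()
```

```text
t 2.7 clamp [ 94.1 109.7  36.9] yawerr 0.0 Fc [-0.63  0.01 -0.15] gap 0.5
```

Emit:
arm_command(
  steps=[
    [0,[0,0.2,0],0],
    [0,[0,0.2,0],0],
    [0,[0,0.2,0],0],
    [0,[0,0.2,0],0],
    [0,[0,0.2,0],0],
  ],
)

```text
clock: 3.12
eef_pos: [524.7, 133.6, 36.4]
eef_rot: [-3.141, 0.0, 1.495]
wrist_force: [-1.0, 0.2, 1.7]
finger_gap: 0.5
```

Emit:
arm_command(
  steps=[
    [0,[0,0.2,0],0],
    [0,[0,0.2,0],0],
    [0,[0,0.2,0],0],
    [0,[0,0.2,0],0],
    [0,[0,0.2,0],0],
  ],
)

```text
clock: 3.53
eef_pos: [534.7, 132.8, 36.3]
eef_rot: [-3.142, 0.0, 1.495]
wrist_force: [-1.5, -0.1, 1.4]
finger_gap: 1.1
```

Emit:
arm_command(
  steps=[
    [0,[0,0.2,0],0],
    [0,[0,0.2,0],0],
    [0,[0,0.2,0],0],
    [0,[0,0.2,0],0],
    [0,[0,0,0],0],
  ],
)

```text
clock: 3.95
eef_pos: [542.9, 132.2, 36.3]
eef_rot: [3.141, -0.0, 1.495]
wrist_force: [-0.4, -0.1, 0.0]
finger_gap: 0.1
```

Run:
```python
from h import *
st()
p,d=manip.camera("top");cv2.imwrite("pics/t2.png",cv2.resize(np.clip(p[170:275,255:410,::-1]*1.5,0,255).astype(np.uint8),None,fx=5,fy=5))
```

```text
t 3.95 clamp [94.1 82.1 36.3] yawerr 0.0 Fc [-0.15  0.38  0.01] gap 0.1
```

View pics/t2.png

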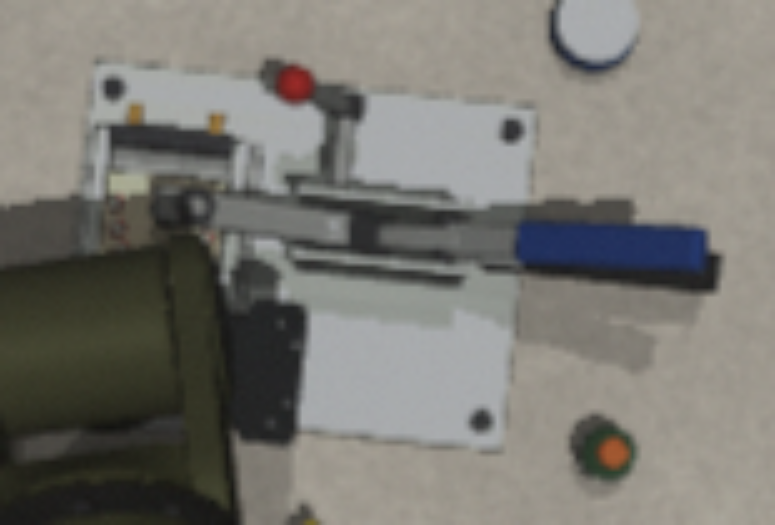

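Emit:
arm_command(
  steps=[
    [0,[0,0.15,0],0],
    [0,[0,0.15,0],0],
    [0,[0,0.15,0],0],
    [0,[0,0.15,0],0],
    [0,[0,0.1,0],0],
  ],
)

```text
clock: 4.42
eef_pos: [549.7, 131.6, 36.3]
eef_rot: [3.142, 0.0, 1.495]
wrist_force: [-0.9, 1.3, -1.0]
finger_gap: 0.3
```

Emit:
arm_command(
  steps=[
    [0,[0,0.1,0],0],
    [0,[0,0.05,0],0],
    [0,[0,0.05,0],0],
  ],
)

```text
clock: 4.67
eef_pos: [551.5, 131.5, 36.3]
eef_rot: [-3.142, 0.0, 1.495]
wrist_force: [-1.0, 0.9, 0.0]
finger_gap: 0.0
```

Emit:
arm_command(
  steps=[
    [0,[0,0.05,0],0],
    [0,[0,0.05,0],0],
    [0,[0,0.05,0],0],
  ],
)

```text
clock: 4.92
eef_pos: [553.0, 131.4, 36.3]
eef_rot: [-3.142, 0.0, 1.495]
wrist_force: [-1.3, 0.3, -0.4]
finger_gap: 0.7
```

Emit:
arm_command(
  steps=[
    [0,[0,0.05,0],0],
    [0,[0,0.05,0],0],
    [0,[0,0.05,0],0],
  ],
)

```text
clock: 5.17
eef_pos: [554.5, 131.3, 36.4]
eef_rot: [3.142, 0.0, 1.495]
wrist_force: [0.8, 0.2, -0.8]
finger_gap: 0.3
```

Emit:
arm_command(
  steps=[
    [0,[0,0.05,0],0],
    [0,[0,0.05,0],0],
  ],
)

```text
clock: 5.33
eef_pos: [555.5, 131.2, 36.3]
eef_rot: [3.142, 0.0, 1.495]
wrist_force: [-0.5, -0.2, -0.0]
finger_gap: 0.2
```

Emit:
arm_command(
  steps=[
    [0,[0,0.05,0],0],
    [0,[0,0.05,0],0],
  ],
)

```text
clock: 5.5
eef_pos: [556.6, 131.2, 36.4]
eef_rot: [3.142, -0.0, 1.495]
wrist_force: [-0.4, -0.6, -0.7]
finger_gap: 0.5
```

Emit:
arm_command(
  steps=[
    [0,[0,0.05,0],0],
    [0,[0,0.05,0],0],
  ],
)

```text
clock: 5.67
eef_pos: [557.5, 131.0, 36.3]
eef_rot: [-3.142, 0.0, 1.495]
wrist_force: [0.5, -0.6, -0.2]
finger_gap: 0.5
```

Emit:
arm_command(
  steps=[
    [0,[0,0.05,0],0],
    [0,[0,0.05,0],0],
  ],
)

```text
clock: 5.83
eef_pos: [558.4, 131.0, 36.3]
eef_rot: [-3.141, -0.0, 1.495]
wrist_force: [-4.5, 2.1, 1.4]
finger_gap: 0.3
```

Emit:
arm_command(
  steps=[
    [0,[0,0.05,0],0],
    [0,[0,0.05,0],0],
  ],
)

```text
clock: 6.0
eef_pos: [558.5, 131.1, 36.3]
eef_rot: [-3.139, 0.0, 1.495]
wrist_force: [-11.7, 1.8, 6.9]
finger_gap: 0.5
```

Emit:
arm_command(
  steps=[
    [0,[0,0.05,0],0],
    [0,[0,0.05,0],0],
  ],
)

```text
clock: 6.17
eef_pos: [558.5, 131.1, 36.2]
eef_rot: [-3.137, 0.0, 1.495]
wrist_force: [-20.4, 1.4, 12.3]
finger_gap: 0.4
```

Run:
```python
from h import *
st()
p,d=manip.camera("top");cv2.imwrite("pics/t3.png",cv2.resize(np.clip(p[170:275,255:410,::-1]*1.5,0,255).astype(np.uint8),None,fx=5,fy=5))
p,d=manip.camera("scene");cv2.imwrite("pics/s3.png",cv2.resize(p[240:350,270:400,::-1],None,fx=5,fy=5))
```

```text
t 6.17 clamp [94.3 66.5 36.2] yawerr 0.001 Fc [-0.2  20.4  12.32] gap 0.4
```

View pics/t3.png

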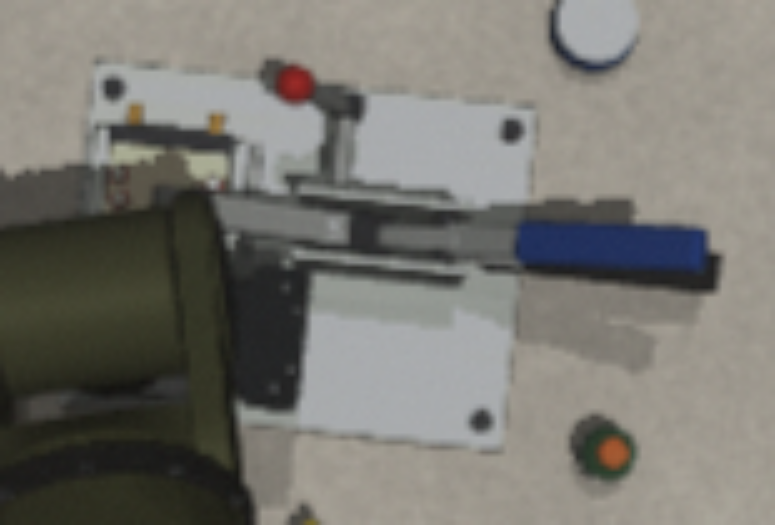

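View pics/s3.png

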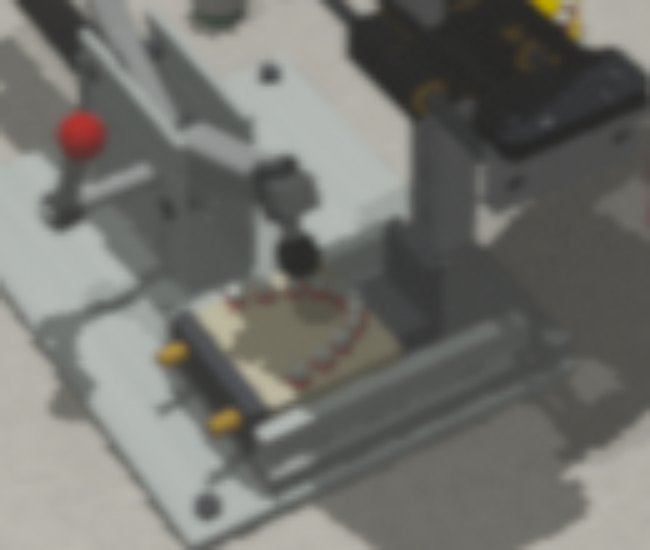

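Emit:
arm_command(
  steps=[
    [0,[0,-0.11,0],0],
  ],
)

```text
clock: 6.35
eef_pos: [558.4, 131.2, 36.3]
eef_rot: [-3.139, 0.0, 1.495]
wrist_force: [-2.8, 0.3, 0.5]
finger_gap: 0.4
```

Emit:
arm_command(
  steps=[
    [0,[0,0.05,0],0],
  ],
)

```text
clock: 6.43
eef_pos: [558.5, 131.2, 36.3]
eef_rot: [-3.139, 0.0, 1.495]
wrist_force: [-13.5, 1.6, 8.7]
finger_gap: 0.9
```

Emit:
arm_command(
  steps=[
    [0,[0,-0.02,0],0],
  ],
)

```text
clock: 6.52
eef_pos: [558.5, 131.2, 36.3]
eef_rot: [-3.139, 0.0, 1.495]
wrist_force: [-9.0, 1.9, 4.5]
finger_gap: 0.5
```

Emit:
arm_command(
  steps=[
    [0,[0,0,0],0],
    [0,[0,0,0],0],
    [0,[0,0,0],0],
  ],
)

```text
clock: 6.77
eef_pos: [558.4, 131.2, 36.3]
eef_rot: [-3.139, 0.0, 1.495]
wrist_force: [-9.9, 1.3, 6.9]
finger_gap: 0.6
```

Emit:
arm_command(
  steps=[
    [0,[0,0,0],0],
    [0,[0,0,0],0],
    [0,[0,0,0],0],
    [0,[0,0,0],0],
    [0,[0,0,0],0],
  ],
)

```text
clock: 7.18
eef_pos: [558.5, 131.2, 36.3]
eef_rot: [-3.139, 0.0, 1.495]
wrist_force: [-10.6, 2.1, 5.3]
finger_gap: 0.7
```

Emit:
arm_command(
  steps=[
    [0,[0,0,0],0],
    [0,[0,0,0],0],
    [0,[0,0,0],0],
  ],
)

```text
clock: 7.43
eef_pos: [558.5, 131.2, 36.3]
eef_rot: [-3.139, 0.0, 1.495]
wrist_force: [-10.2, 2.2, 5.7]
finger_gap: 0.4
```

Held about 10 N for roughly a second. I'll back off slowly and check the carrier stays home.

Emit:
arm_command(
  steps=[
    [0,[0,-0.1,0],0],
    [0,[0,-0.1,0],0],
    [0,[0,-0.5,0],0],
    [0,[0,-1.5,0],0],
    [0,[0,-2,0],0],
  ],
)

```text
clock: 7.85
eef_pos: [517.8, 133.9, 36.2]
eef_rot: [3.141, -0.0, 1.494]
wrist_force: [0.2, 0.8, 0.4]
finger_gap: 0.9
```

Emit:
arm_command(
  steps=[
    [0,[0,-1.5,-1.5],0],
    [0,[0,0,-4],0],
    [0,[0,0,-4],0],
    [0,[0,0,-4],0],
    [0,[0,0,-2],0],
  ],
)

```text
clock: 8.27
eef_pos: [503.7, 135.4, 196.4]
eef_rot: [3.136, -0.002, 1.495]
wrist_force: [0.6, -0.2, -0.0]
finger_gap: 0.6
```

Run:
```python
from h import *
p,d=manip.camera("top");cv2.imwrite("pics/t4.png",cv2.resize(np.clip(p[170:275,255:410,::-1]*1.5,0,255).astype(np.uint8),None,fx=5,fy=5))
to((-157,0,185))
```

```text
t 8.32 clamp [ 94.6 120.5 198.5] yawerr 0.0 Fc [ 0.11 -0.27  3.38] gap 0.7
tool shift cm [-25.17  12.03   1.4 ]
```

View pics/t4.png

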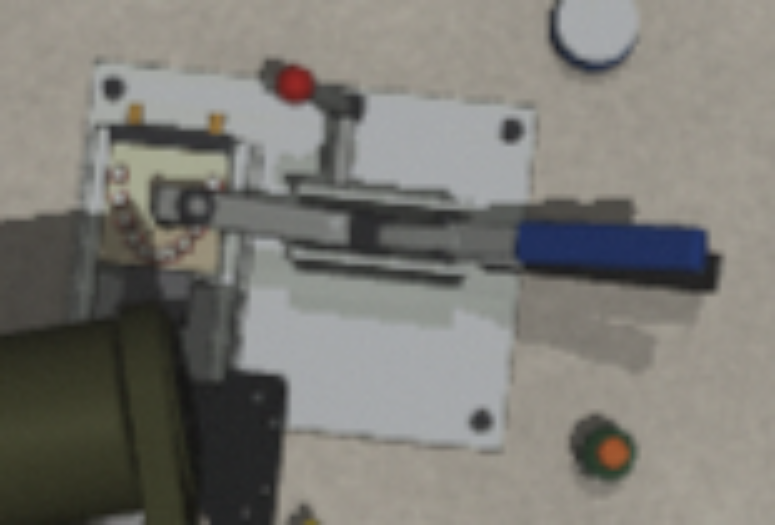

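Emit:
arm_command(
  steps=[
    [0,[-2.6,1.2,0],0],
    [0,[-3.1,1.5,0],0],
    [0,[-3.1,1.5,0],0],
    [0,[-3.1,1.5,0],0],
    [0,[-3.1,1.5,0],0],
  ],
)

```text
clock: 8.73
eef_pos: [563.4, -21.4, 191.1]
eef_rot: [3.141, 0.0, 1.495]
wrist_force: [1.2, -0.1, 0.6]
finger_gap: 0.6
```

Emit:
arm_command(
  steps=[
    [0,[-3.1,1.5,0],0],
    [0,[-3.1,1.5,0],0],
    [0,[-2.5,1.4,0],0],
    [0,[-0.6,0.4,0.5],0],
    [0,[0,0,0],0],
  ],
)

```text
clock: 9.15
eef_pos: [603.9, -117.6, 184.5]
eef_rot: [-3.14, -0.0, 1.493]
wrist_force: [0.3, 0.1, -0.8]
finger_gap: 0.5
```

Run:
```python
from h import *
to((-148,0,170))
p,d=manip.camera("wrist");cv2.imwrite("pics/w5.png",p[:,:,::-1])
```

```text
t 9.15 clamp [-150.2    2.3  184.5] yawerr -0.002 Fc [ 0.11 -0.27 -0.78] gap 0.5
tool shift cm [0.23 0.24 1.45]
```

View pics/w5.png

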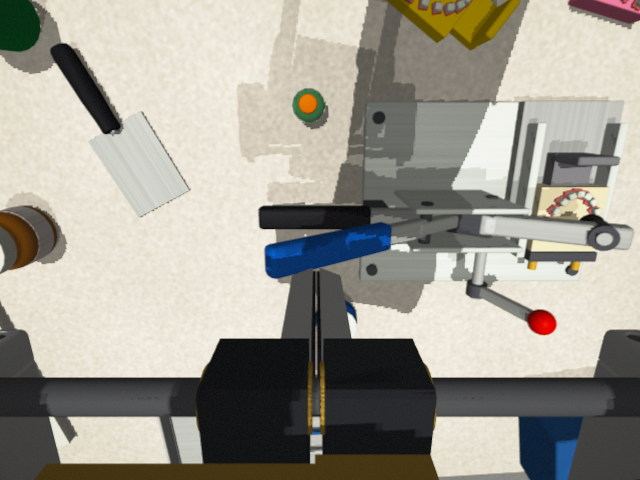

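Run:
```python
from h import *
c=manip.calibration("wrist");T=np.linalg.inv(c["tool_from_camera"])
for P in [(0,0,0),(0,0,26),(0,2,26)]:
    v=T@np.r_[P,1];print(P,c["fx"]*v[0]/v[2]+c["cx"],c["fy"]*v[1]/v[2]+c["cy"])
st()
```

```text
(0, 0, 0) 318.77286033314283 266.7597192631208
(0, 0, 26) 318.456057736533 251.9154878036838
(0, 2, 26) 318.4518740696475 254.7684986589697
t 9.2 clamp [-148.9    2.7  185.1] yawerr -0.001 Fc [0.3  0.16 0.18] gap 0.8
```

Run:
```python
from h import *
p=cv2.imread("pics/w5.png")[180:320,240:430];cv2.imwrite("pics/w5c.png",cv2.resize(p,None,fx=4,fy=4))
```

```text
(no output)
```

View pics/w5c.png

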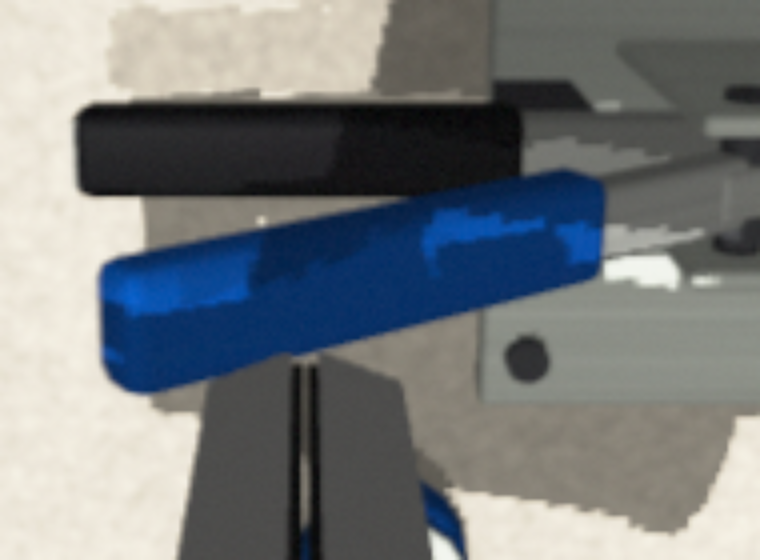

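Emit:
arm_command(
  steps=[
    [0,[-0.2,0,0.8],0],
    [0,[-0.1,0,0.4],0],
    [0,[-0.1,0,0.3],0],
    [0,[-0.1,0,0.3],0],
    [0,[-0.1,0,0.3],0],
  ],
)

```text
clock: 9.62
eef_pos: [603.6, -121.7, 165.2]
eef_rot: [3.141, 0.0, 1.496]
wrist_force: [0.0, -0.8, 0.3]
finger_gap: 0.9
```

Emit:
arm_command(
  steps=[
    [0,[-0.15,0,0.3],0],
    [0,[-0.15,0,0.3],0],
    [0,[-0.15,0,0.3],0],
    [0,[-0.15,0,0.3],0],
    [0,[-0.15,0,0.3],0],
  ],
)

```text
clock: 10.03
eef_pos: [603.0, -129.8, 150.0]
eef_rot: [-3.142, -0.0, 1.495]
wrist_force: [1.2, -0.2, 0.0]
finger_gap: 0.2
```

Run:
```python
from h import *
p,d=manip.camera("wrist");cv2.imwrite("pics/w6.png",p[:,:,::-1])
st()
```

```text
t 10.08 clamp [-162.7    2.4  149.4] yawerr 0.0 Fc [-1.02 -0.37 -1.25] gap 0.6
```

View pics/w6.png

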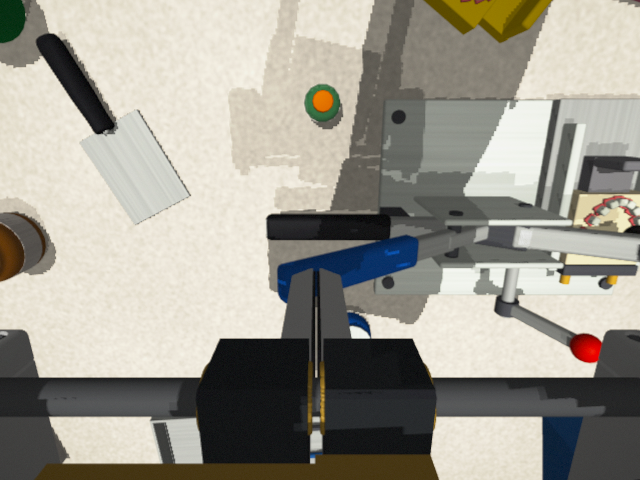

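Emit:
arm_command(
  steps=[
    [0,[-0.08,0,0.3],0],
    [0,[-0.08,0,0.3],0],
    [0,[-0.08,0,0.3],0],
    [0,[-0.08,0,0.3],0],
    [0,[-0.08,0,0.3],0],
  ],
)

```text
clock: 10.5
eef_pos: [602.8, -133.7, 135.1]
eef_rot: [3.141, 0.0, 1.495]
wrist_force: [0.2, 0.0, 1.7]
finger_gap: 0.6
```

Emit:
arm_command(
  steps=[
    [0,[-0.08,0,0.2],0],
    [0,[-0.08,0,0.2],0],
    [0,[-0.08,0,0.2],0],
    [0,[-0.08,0,0.2],0],
  ],
)

```text
clock: 10.83
eef_pos: [602.5, -136.9, 127.2]
eef_rot: [3.142, 0.0, 1.495]
wrist_force: [0.2, 0.8, 1.8]
finger_gap: 0.2
```

Emit:
arm_command(
  steps=[
    [0,[-0.06,0,0.2],0],
    [0,[-0.06,0,0.2],0],
    [0,[-0.06,0,0.2],0],
  ],
)

```text
clock: 11.08
eef_pos: [602.4, -138.7, 121.2]
eef_rot: [3.142, 0.0, 1.495]
wrist_force: [-0.3, 0.3, 0.7]
finger_gap: 0.4
```

Emit:
arm_command(
  steps=[
    [0,[-0.05,0,0.15],0],
    [0,[-0.05,0,0.15],0],
    [0,[-0.05,0,0.15],0],
  ],
)

```text
clock: 11.33
eef_pos: [602.3, -140.2, 116.7]
eef_rot: [-3.142, 0.0, 1.495]
wrist_force: [-0.3, -0.2, 1.4]
finger_gap: 0.3
```

Emit:
arm_command(
  steps=[
    [0,[-0.05,0,0.15],0],
    [0,[-0.05,0,0.15],0],
    [0,[-0.05,0,0.15],0],
  ],
)

```text
clock: 11.58
eef_pos: [602.2, -141.7, 112.2]
eef_rot: [3.142, 0.0, 1.495]
wrist_force: [-0.6, -0.7, 1.5]
finger_gap: 0.3
```

Emit:
arm_command(
  steps=[
    [0,[0,0,0.1],0],
    [0,[-0.05,0,0.1],0],
  ],
)

```text
clock: 11.75
eef_pos: [602.1, -142.0, 110.2]
eef_rot: [-3.141, -0.0, 1.495]
wrist_force: [0.2, 0.9, 1.5]
finger_gap: 0.5
```

Run:
```python
from h import *
st()
```

```text
t 11.75 clamp [-174.8    2.2  110.2] yawerr 0.0 Fc [ 0.94 -0.09  1.46] gap 0.5
```

Run:
```python
from h import *
p,d=manip.camera("wrist");cv2.imwrite("pics/w7.png",p[:,:,::-1])
p,d=manip.camera("scene");cv2.imwrite("pics/s7.png",cv2.resize(p[165:350,235:420,::-1],None,fx=3.2,fy=3.2))
```

```text
(no output)
```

View pics/w7.png

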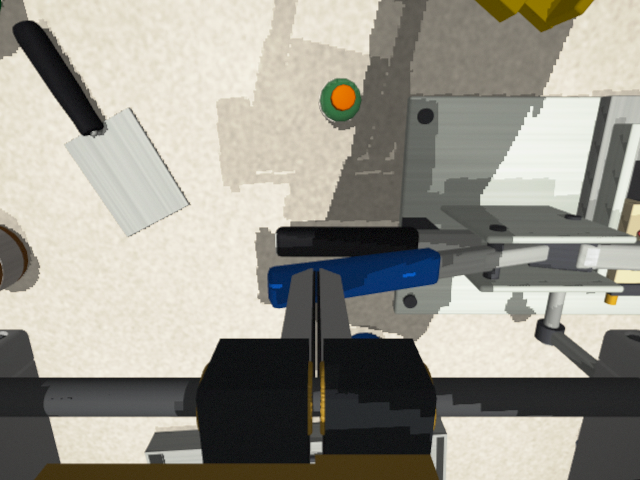

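View pics/s7.png

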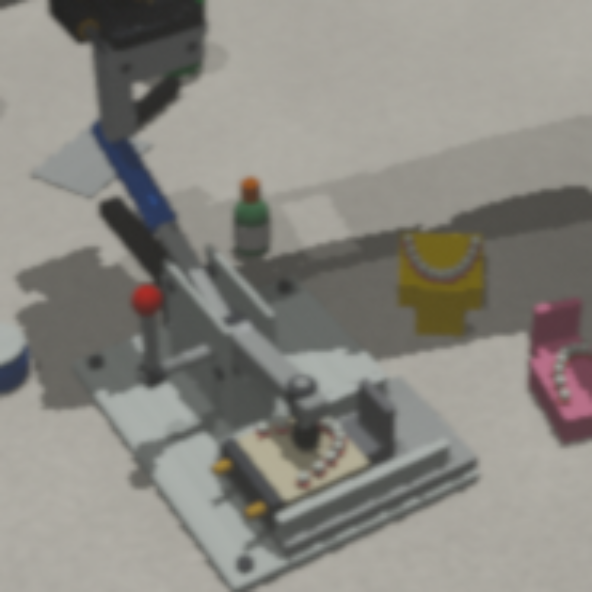

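Emit:
arm_command(
  steps=[
    [0,[0,0,0.1],0],
    [0,[0,0,0.1],0],
  ],
)

```text
clock: 12.02
eef_pos: [602.2, -142.1, 108.4]
eef_rot: [3.141, 0.0, 1.495]
wrist_force: [-0.4, -1.0, 1.4]
finger_gap: 0.4
```

Emit:
arm_command(
  steps=[
    [0,[0,0,0.1],0],
    [0,[0,0,0.1],0],
  ],
)

```text
clock: 12.18
eef_pos: [602.2, -142.2, 106.5]
eef_rot: [3.141, 0.0, 1.495]
wrist_force: [-0.7, -1.5, 3.5]
finger_gap: 0.3
```

Emit:
arm_command(
  steps=[
    [0,[0,0,0.1],0],
    [0,[0,0,0.1],0],
  ],
)

```text
clock: 12.35
eef_pos: [602.3, -142.3, 104.7]
eef_rot: [3.141, 0.0, 1.495]
wrist_force: [-0.1, -1.7, 6.6]
finger_gap: 0.3
```

Emit:
arm_command(
  steps=[
    [0,[0,0,0.1],0],
    [0,[0,0,0.1],0],
  ],
)

```text
clock: 12.52
eef_pos: [602.4, -142.5, 103.0]
eef_rot: [3.14, 0.001, 1.495]
wrist_force: [-1.1, -2.3, 8.2]
finger_gap: 0.4
```

Emit:
arm_command(
  steps=[
    [0,[0,0,0.1],0],
    [0,[0,0,0.1],0],
  ],
)

```text
clock: 12.68
eef_pos: [602.5, -142.7, 101.2]
eef_rot: [3.14, 0.001, 1.495]
wrist_force: [-1.5, -3.9, 9.4]
finger_gap: 0.4
```

Emit:
arm_command(
  steps=[
    [0,[0,0,0.08],0],
    [0,[0,0,0.08],0],
  ],
)

```text
clock: 12.85
eef_pos: [602.6, -142.8, 99.9]
eef_rot: [3.14, 0.001, 1.495]
wrist_force: [-2.1, -4.3, 10.9]
finger_gap: 0.1
```

Emit:
arm_command(
  steps=[
    [0,[-0.03,0,0.07],0],
    [0,[-0.03,0,0.07],0],
  ],
)

```text
clock: 13.02
eef_pos: [602.6, -143.3, 98.6]
eef_rot: [3.14, 0.001, 1.495]
wrist_force: [-1.7, -2.2, 10.9]
finger_gap: 0.8
```

Emit:
arm_command(
  steps=[
    [0,[0,0,0.06],0],
    [0,[0,0,0.06],0],
  ],
)

```text
clock: 13.18
eef_pos: [602.6, -143.6, 97.6]
eef_rot: [3.139, 0.002, 1.495]
wrist_force: [-3.0, -5.1, 12.6]
finger_gap: 0.5
```

Emit:
arm_command(
  steps=[
    [0,[-0.04,0,0.05],0],
    [0,[0,0,0.05],0],
  ],
)

```text
clock: 13.35
eef_pos: [602.6, -143.9, 96.5]
eef_rot: [3.139, 0.001, 1.495]
wrist_force: [-2.4, -4.7, 12.3]
finger_gap: 0.5
```

Emit:
arm_command(
  steps=[
    [0,[-0.03,0,0.05],0],
  ],
)

```text
clock: 13.43
eef_pos: [602.6, -144.1, 96.0]
eef_rot: [3.139, 0.001, 1.495]
wrist_force: [-1.8, -3.0, 12.3]
finger_gap: 0.6
```

Emit:
arm_command(
  steps=[
    [0,[0,0,0.06],0],
  ],
)

```text
clock: 13.52
eef_pos: [602.5, -144.2, 95.5]
eef_rot: [3.139, 0.001, 1.495]
wrist_force: [-2.9, -4.5, 12.2]
finger_gap: 0.6
```

Emit:
arm_command(
  steps=[
    [0,[-0.03,0,0.06],0],
  ],
)

```text
clock: 13.6
eef_pos: [602.5, -144.4, 94.9]
eef_rot: [3.139, 0.001, 1.495]
wrist_force: [-2.4, -3.3, 11.3]
finger_gap: 0.3
```

Emit:
arm_command(
  steps=[
    [0,[0,0,0.06],0],
  ],
)

```text
clock: 13.68
eef_pos: [602.5, -144.6, 94.2]
eef_rot: [3.139, 0.001, 1.495]
wrist_force: [-2.5, -5.2, 12.1]
finger_gap: 0.6
```

Emit:
arm_command(
  steps=[
    [0,[-0.03,0,0.06],0],
  ],
)

```text
clock: 13.77
eef_pos: [602.5, -144.8, 93.6]
eef_rot: [3.139, 0.001, 1.495]
wrist_force: [-2.2, -2.7, 13.3]
finger_gap: 0.7
```

Emit:
arm_command(
  steps=[
    [0,[0,0,0.06],0],
  ],
)

```text
clock: 13.85
eef_pos: [602.5, -144.9, 93.0]
eef_rot: [3.139, 0.002, 1.495]
wrist_force: [-4.1, -5.4, 11.7]
finger_gap: 0.3
```

Run:
```python
from h import *
st()
p,d=manip.camera("wrist");cv2.imwrite("pics/w8.png",p[:,:,::-1])
p,d=manip.camera("scene");cv2.imwrite("pics/s8.png",cv2.resize(p[165:350,235:420,::-1],None,fx=3.2,fy=3.2))
st()
```

```text
t 13.85 clamp [-177.6    1.6   93. ] yawerr 0.0 Fc [-5.73  3.69 11.65] gap 0.3
t 13.95 clamp [-177.7    1.7   92.9] yawerr 0.0 Fc [-4.56  3.48 11.62] gap 0.4
```

View pics/s8.png

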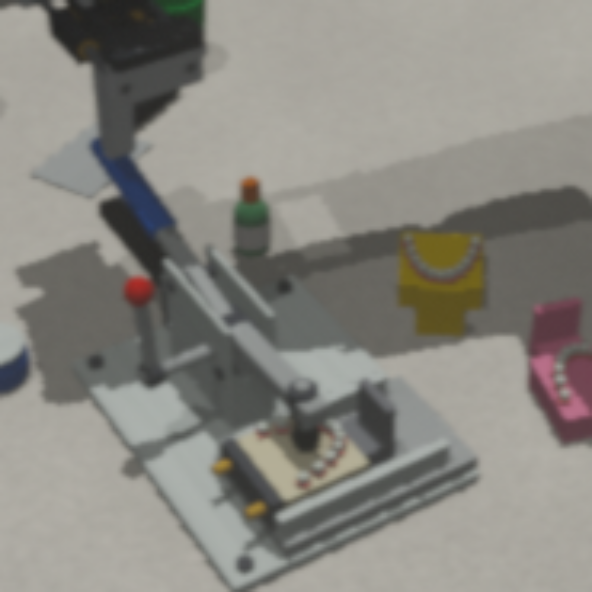

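View pics/w8.png

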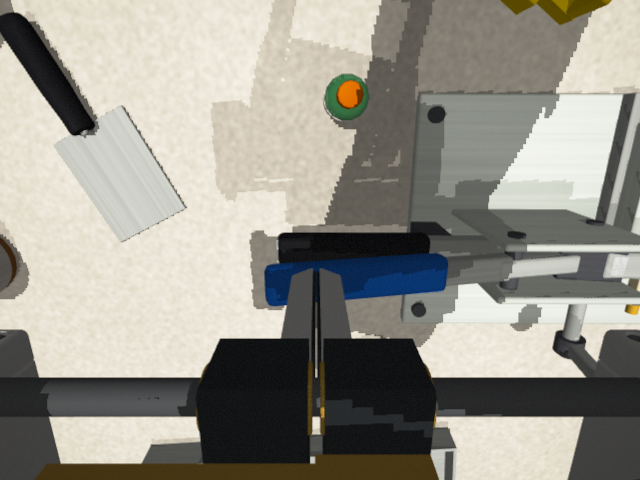

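Run:
```python
from h import *
for r in np.arange(0.4,0.85,0.05):
    a=0.4-r;P=(66*np.sin(a),-65,70+66*np.cos(a)); print(round(r,2),round(r/1.333,3),proj("scene",c2w(q,P)).round(1), end=' ')
    f=.6-r/1.333
    for d in(150,):
        print("handle end top",proj("scene",c2w(q,(-58-d*np.cos(f)+7*np.sin(f),0,85+d*np.sin(f)+7*np.cos(f)))).round(1), "grip z",85+120*np.sin(f)+7*np.cos(f))
```

```text
0.4 0.3 [[280.  258.3]] handle end top [[266.5 202.4]] grip z 127.14133511310085
0.45 0.338 [[279.3 257.4]] handle end top [[266.4 203.9]] grip z 122.89006887781058
0.5 0.375 [[278.6 256.6]] handle end top [[266.3 205.4]] grip z 118.58549933175813
0.55 0.413 [[277.9 255.9]] handle end top [[266.2 207. ]] grip z 114.23368209360581
0.6 0.45 [[277.2 255.2]] handle end top [[266.2 208.6]] grip z 109.84073924952271
0.65 0.488 [[276.5 254.7]] handle end top [[266.2 210.3]] grip z 105.41285074070491
0.7 0.525 [[275.9 254.1]] handle end top [[266.3 212. ]] grip z 100.95624566950549
0.75 0.563 [[275.2 253.7]] handle end top [[266.4 213.8]] grip z 96.47719353640542
0.8 0.6 [[274.6 253.3]] handle end top [[266.5 215.6]] grip z 91.98199542015288
```

```bash
cat >> h.py <<'E'
def wproj(s,P):
    c=manip.calibration("wrist");R=Ro.from_euler("xyz",s["eef_rot"]).as_matrix()
    L=(np.atleast_2d(P)-s["eef_pos"])@R;T=np.linalg.inv(c["tool_from_camera"]);v=L@T[:3,:3].T+T[:3,3]
    return np.c_[c["fx"]*v[:,0]/v[:,2]+c["cx"],c["fy"]*v[:,1]/v[:,2]+c["cy"]]
def hbox(th):
    f=.6-th;o=[]
    for h in(7,-7):
        for d,y in((60,-11),(150,-11),(150,11),(60,11)): o.append((-58-d*np.cos(f)+h*np.sin(f),y,85+d*np.sin(f)+h*np.cos(f)))
    return np.array(o)
def draw(im,uv,col):
    uv=np.round(uv).astype(int)
    for k in(0,4): cv2.polylines(im,[uv[k:k+4].reshape(-1,1,2)],True,col,1)
E
python3 - <<'E'
from h import *
s,_=st()
im=cv2.imread("pics/w8.png");
for th,c in((.44,(0,255,0)),(.59,(0,0,255))): draw(im,wproj(s,c2w(q,hbox(th))),c)
cv2.imwrite("pics/w8o.png",cv2.resize(im[200:340,220:480],None,fx=3,fy=3))
E
```

```text
t 13.95 clamp [-177.7    1.7   92.9] yawerr 0.0 Fc [-4.56  3.48 11.62] gap 0.4
```

View pics/w8o.png

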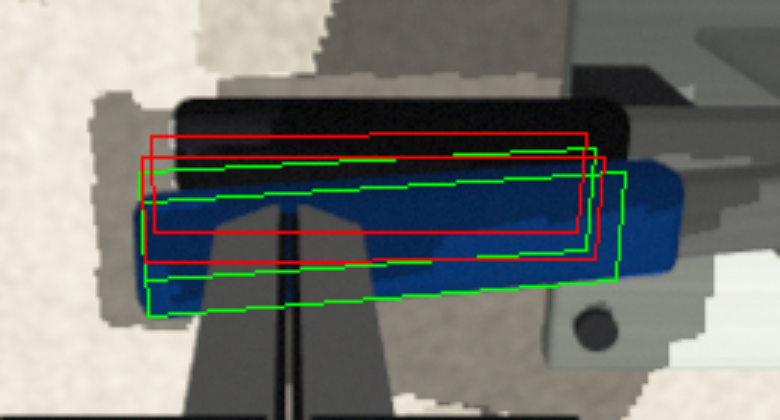

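Run:
```python
from h import *
s,_=st()
z=np.load("scene.npz")["p"][:,:,::-1].copy()
a=cv2.resize(z[165:350,235:420],None,fx=3.2,fy=3.2)
def sc(uv): return (uv-[235,165]+.5)*3.2-.5
draw(a,sc(proj("scene",c2w(q,hbox(0)))),(0,255,0))
b=cv2.imread("pics/s8.png")
for th,c in((.44,(0,255,0)),(.59,(0,0,255))): draw(b,sc(proj("scene",c2w(q,hbox(th)))),c)
R=Ro.from_euler("xyz",s["eef_rot"]).as_matrix()
tip=s["eef_pos"]+np.array([[x,y,z] for z in(0,-60) for x,y in((-12,-8),(12,-8),(12,8),(-12,8))])@R.T
draw(b,sc(proj("scene",tip)),(0,255,255))
cv2.imwrite("pics/o.png",np.hstack([a[:330,:330],b[:330,:330]]))
```

```text
t 13.95 clamp [-177.7    1.7   92.9] yawerr 0.0 Fc [-4.56  3.48 11.62] gap 0.4
```

View pics/o.png

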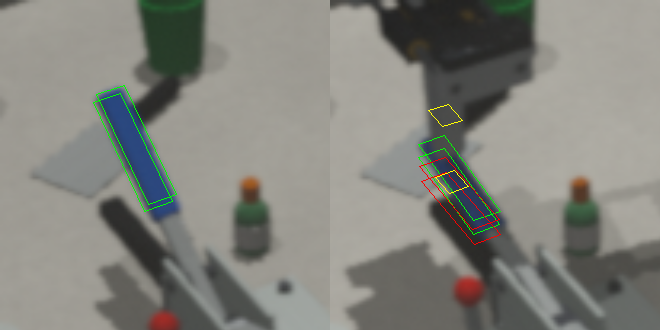

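Run:
```python
from h import *
s,_=st();print(s["moment"],s["wrist_force"])
p,d=manip.camera("wrist")
c=manip.calibration("wrist");v,u=np.mgrid[:480,:640]
X=np.stack([(u-c["cx"])/c["fx"]*d,(v-c["cy"])/c["fy"]*d,d],-1)
Tm=c["tool_from_camera"];L=X@Tm[:3,:3].T+Tm[:3,3]
for col in (275,290,300,310,330,345,360,400):
    print(col,[(r,L[r,col].round(0).astype(int).tolist()) for r in (262,266,270,276,284,292,298,304)])
```

```text
t 13.95 clamp [-177.7    1.7   92.9] yawerr 0.0 Fc [-4.56  3.48 11.62] gap 0.4
[-0.93381208  0.48016953  0.02298427] [-3.81930275 -4.28131246 11.61685183]
275 [(262, [-37, 33, 94]), (266, [-23, -9, -22]), (270, [-23, -8, -25]), (276, [-23, -5, -26]), (284, [-23, -1, -26]), (292, [-23, 4, -26]), (298, [-23, 7, -27]), (304, [-23, 11, -26])]
290 [(262, [-16, -9, -15]), (266, [-15, -9, -22]), (270, [-15, -8, -24]), (276, [-15, -5, -24]), (284, [-14, -9, -43]), (292, [-13, -8, -51]), (298, [-13, -9, -58]), (304, [-13, -8, -62])]
300 [(262, [-10, -9, -15]), (266, [-10, -9, -21]), (270, [-10, -7, -23]), (276, [-10, -9, -34]), (284, [-9, -8, -43]), (292, [-9, -9, -52]), (298, [-9, -8, -57]), (304, [-8, -9, -63])]
310 [(262, [-5, -9, -16]), (266, [-5, -8, -20]), (270, [-5, -8, -25]), (276, [-5, -9, -34]), (284, [-5, -8, -42]), (292, [-4, -9, -52]), (298, [-4, -9, -59]), (304, [-4, -8, -62])]
330 [(262, [6, -9, -16]), (266, [6, -8, -19]), (270, [6, -6, -20]), (276, [5, -9, -34]), (284, [5, -9, -43]), (292, [5, -8, -51]), (298, [4, -8, -57]), (304, [4, -9, -63])]
345 [(262, [14, -9, -16]), (266, [14, -8, -17]), (270, [14, -6, -19]), (276, [14, -2, -19]), (284, [14, 3, -18]), (292, [14, 7, -19]), (298, [14, 11, -19]), (304, [11, -8, -62])]
360 [(262, [23, -8, -13]), (266, [22, -7, -16]), (270, [22, -5, -18]), (276, [22, -1, -17]), (284, [22, 3, -18]), (292, [23, 8, -18]), (298, [37, 67, 93]), (304, [38, 73, 93])]
400 [(262, [45, -8, -12]), (266, [45, -6, -14]), (270, [45, -3, -13]), (276, [45, 0, -13]), (284, [45, 5, -14]), (292, [46, 10, -14]), (298, [73, 67, 93]), (304, [73, 73, 93])]
```

Emit:
arm_command(
  steps=[
    [0,[-0.05,-0.03,0.05],0],
    [0,[-0.02,0,0.06],0],
  ],
)

```text
clock: 14.17
eef_pos: [602.4, -145.3, 91.9]
eef_rot: [3.139, 0.001, 1.495]
wrist_force: [-0.1, -1.7, 11.5]
finger_gap: 0.7
```

Emit:
arm_command(
  steps=[
    [0,[-0.02,0,0.08],0],
    [0,[-0.02,0,0.08],0],
  ],
)

```text
clock: 14.33
eef_pos: [602.4, -145.7, 90.3]
eef_rot: [3.139, 0.001, 1.495]
wrist_force: [-0.4, -2.7, 11.1]
finger_gap: 0.5
```

Emit:
arm_command(
  steps=[
    [0,[-0.02,0,0.08],0],
    [0,[-0.02,0,0.08],0],
  ],
)

```text
clock: 14.5
eef_pos: [602.3, -146.1, 88.5]
eef_rot: [3.139, 0.001, 1.495]
wrist_force: [-0.4, -2.8, 9.9]
finger_gap: 0.4
```

Emit:
arm_command(
  steps=[
    [0,[-0.02,0,0.1],0],
    [0,[-0.02,0,0.1],0],
  ],
)

```text
clock: 14.67
eef_pos: [602.2, -146.5, 86.5]
eef_rot: [3.139, 0.001, 1.495]
wrist_force: [0.4, -2.2, 9.0]
finger_gap: 0.2
```

Emit:
arm_command(
  steps=[
    [0,[-0.02,0,0.1],0],
    [0,[-0.02,0,0.1],0],
  ],
)

```text
clock: 14.83
eef_pos: [602.2, -146.9, 84.3]
eef_rot: [3.139, 0.001, 1.495]
wrist_force: [0.6, -3.3, 7.2]
finger_gap: 0.9
```

Emit:
arm_command(
  steps=[
    [0,[-0.02,0,0.1],0],
    [0,[-0.02,0,0.1],0],
  ],
)

```text
clock: 15.0
eef_pos: [602.1, -147.3, 82.2]
eef_rot: [3.139, 0.001, 1.495]
wrist_force: [1.9, -3.8, 6.8]
finger_gap: 0.4
```

Emit:
arm_command(
  steps=[
    [0,[-0.02,0.02,0.1],0],
    [0,[-0.02,0,0.1],0],
  ],
)

```text
clock: 15.17
eef_pos: [602.1, -147.7, 79.9]
eef_rot: [3.14, 0.001, 1.495]
wrist_force: [0.9, -2.5, 4.7]
finger_gap: 0.4
```

Emit:
arm_command(
  steps=[
    [0,[0,0,0.08],0],
    [0,[0,0,0.08],0],
  ],
)

```text
clock: 15.33
eef_pos: [601.9, -147.3, 77.9]
eef_rot: [3.141, 0.0, 1.495]
wrist_force: [0.6, -2.1, 4.3]
finger_gap: 0.6
```

Emit:
arm_command(
  steps=[
    [0,[0,0,0.08],0],
    [0,[0,0,0.08],0],
  ],
)

```text
clock: 15.5
eef_pos: [601.6, -147.0, 76.0]
eef_rot: [-3.141, -0.0, 1.495]
wrist_force: [1.9, -1.6, 2.0]
finger_gap: 1.0
```

Emit:
arm_command(
  steps=[
    [0,[0,0,0.06],0],
    [0,[0,0,0.06],0],
  ],
)

```text
clock: 15.67
eef_pos: [601.4, -146.9, 74.6]
eef_rot: [-3.141, -0.0, 1.495]
wrist_force: [0.3, -1.6, 1.3]
finger_gap: 0.4
```

Run:
```python
from h import *
s,_=st()
p,d=manip.camera("wrist")
c=manip.calibration("wrist");v,u=np.mgrid[:480,:640]
X=np.stack([(u-c["cx"])/c["fx"]*d,(v-c["cy"])/c["fy"]*d,d],-1)
Tm=c["tool_from_camera"];L=X@Tm[:3,:3].T+Tm[:3,3]
for col in (270,275,345,360,400,430):
    print(col,[(r,L[r,col].round(0).astype(int).tolist()) for r in (270,276,284,292)])
p,d=manip.camera("scene");b=cv2.resize(p[165:350,235:420,::-1],None,fx=3.2,fy=3.2);cv2.imwrite("pics/s9.png",b)
```

```text
t 15.67 clamp [-179.7    2.5   74.6] yawerr 0.0 Fc [-1.62 -0.43  1.28] gap 0.4
270 [(270, [-26, -7, -22]), (276, [-26, -4, -24]), (284, [-26, 1, -23]), (292, [-26, 5, -24])]
275 [(270, [-23, -7, -23]), (276, [-23, -4, -23]), (284, [-23, 0, -24]), (292, [-24, 5, -22])]
345 [(270, [14, -7, -21]), (276, [14, -3, -21]), (284, [14, 1, -22]), (292, [14, 6, -21])]
360 [(270, [22, -7, -21]), (276, [22, -3, -22]), (284, [22, 1, -21]), (292, [22, 6, -22])]
400 [(270, [43, -6, -20]), (276, [44, -3, -20]), (284, [44, 2, -20]), (292, [44, 6, -21])]
430 [(270, [60, -5, -18]), (276, [60, -2, -19]), (284, [60, 2, -20]), (292, [60, 6, -21])]
```

View pics/s9.png

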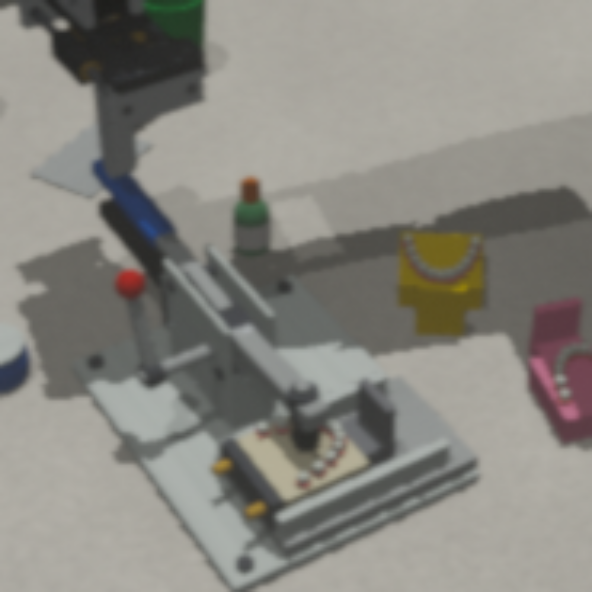

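Emit:
arm_command(
  steps=[
    [0,[0,0,0.06],0],
    [0,[0,0,0.06],0],
  ],
)

```text
clock: 15.93
eef_pos: [601.5, -146.9, 73.5]
eef_rot: [-3.141, -0.0, 1.495]
wrist_force: [-0.5, 0.4, 1.2]
finger_gap: 0.5
```

Emit:
arm_command(
  steps=[
    [0,[0,0,0.07],0],
    [0,[0,0,0.07],0],
  ],
)

```text
clock: 16.1
eef_pos: [601.6, -146.9, 72.1]
eef_rot: [-3.141, -0.0, 1.495]
wrist_force: [-0.1, 0.6, 0.4]
finger_gap: 0.3
```

Emit:
arm_command(
  steps=[
    [0,[0,0,0.05],0],
    [0,[0,0,0.05],0],
  ],
)

```text
clock: 16.27
eef_pos: [601.6, -147.0, 71.2]
eef_rot: [-3.141, -0.0, 1.495]
wrist_force: [1.4, 0.1, -0.1]
finger_gap: 0.5
```

```bash
cat > wd.py <<'E'
from h import *
s,_=st()
p,d=manip.camera("wrist")
c=manip.calibration("wrist");v,u=np.mgrid[:480,:640]
X=np.stack([(u-c["cx"])/c["fx"]*d,(v-c["cy"])/c["fy"]*d,d],-1)
Tm=c["tool_from_camera"];L=X@Tm[:3,:3].T+Tm[:3,3]
for col in (270,275,345,360,400,430):
    print(col,[(r,L[r,col].round(0).astype(int).tolist()) for r in (270,276,284,292)])
E
python3 wd.py
```

```text
t 16.27 clamp [-179.8    2.3   71.2] yawerr 0.0 Fc [ 0.22 -1.41 -0.14] gap 0.5
270 [(270, [-26, -6, -20]), (276, [-26, -3, -21]), (284, [-27, 2, -20]), (292, [-27, 7, -20])]
275 [(270, [-24, -6, -20]), (276, [-24, -3, -20]), (284, [-24, 1, -22]), (292, [-24, 6, -20])]
345 [(270, [14, -6, -20]), (276, [14, -3, -20]), (284, [14, 2, -21]), (292, [14, 6, -20])]
360 [(270, [22, -6, -20]), (276, [22, -3, -21]), (284, [22, 1, -21]), (292, [22, 7, -20])]
400 [(270, [43, -6, -20]), (276, [44, -3, -19]), (284, [44, 2, -20]), (292, [44, 7, -20])]
430 [(270, [59, -6, -20]), (276, [59, -3, -21]), (284, [60, 2, -20]), (292, [60, 6, -22])]
```

Emit:
arm_command(
  steps=[
    [0,[0,0,-0.3],0],
    [0,[0,0,-1],0],
    [0,[0,0,-2],0],
    [0,[0,0,-2.5],0],
    [0,[0,0,-2.5],0],
  ],
)

```text
clock: 16.73
eef_pos: [601.5, -147.0, 156.1]
eef_rot: [-3.142, -0.0, 1.495]
wrist_force: [1.5, -0.9, 0.3]
finger_gap: 0.7
```

Run:
```python
from h import *
p,d=manip.camera("scene");b=cv2.resize(p[165:350,235:420,::-1],None,fx=3.2,fy=3.2);cv2.imwrite("pics/s10.png",b)
p,d=manip.camera("wrist");cv2.imwrite("pics/w10.png",p[:,:,::-1])
to((-75,-65,150))
```

```text
t 16.83 clamp [-180.2    0.5  159.8] yawerr 0.0 Fc [-0.29  1.24  0.12] gap 0.2
tool shift cm [10.52  6.55  1.01]
```

View pics/s10.png

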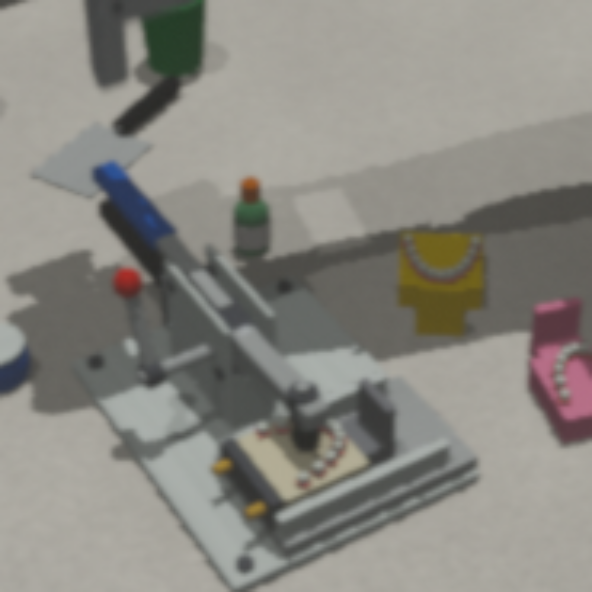

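View pics/w10.png

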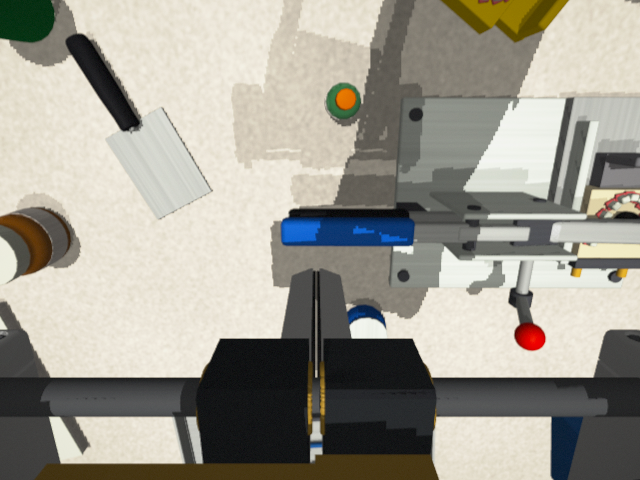

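Run:
```python
from h import *
s,cl=st()
p,d=manip.camera("wrist");h=cv2.cvtColor(p,cv2.COLOR_RGB2HSV)
m=((h[...,0]<6)|(h[...,0]>174))&(h[...,1]>180)&(h[...,2]>80)
n,l,sx,ce=cv2.connectedComponentsWithStats(m.astype(np.uint8));i=1+sx[1:,4].argmax();u,v=ce[i];print(sx[i],ce[i])
c=manip.calibration("wrist");T=c["tool_from_camera"]
D=T[:3,:3]@[(u-c["cx"])/c["fx"],(v-c["cy"])/c["fy"],1];o=T[:3,3]
R=Ro.from_euler("xyz",s["eef_rot"]).as_matrix();Dw=R@D;ow=s["eef_pos"]+R@o
w=ow+Dw*(131-ow[2])/Dw[2];print("ball w",w);a=q[2];vv=w[:2]-q[:2]
print("clamp",np.cos(a)*vv[0]+np.sin(a)*vv[1],-np.sin(a)*vv[0]+np.cos(a)*vv[1])
```

```text
t 16.83 clamp [-180.2    0.5  159.8] yawerr 0.0 Fc [-0.29  1.24  0.12] gap 0.2
[517 323  30  28 622] [531.05787781 336.76688103]
ball w [ 6.80792628e+02 -2.60007992e-01  1.31000000e+02]
clamp -27.445957701247615 -65.45292613453141
```

Emit:
arm_command(
  steps=[
    [0,[1.5,1.2,0],0],
    [0,[2.6,1.8,0],0],
    [0,[2.6,1.8,0],0],
    [0,[2.4,1.3,0],0],
    [0,[1.4,0.5,0],0],
  ],
)

```text
clock: 17.3
eef_pos: [676.1, -45.0, 153.1]
eef_rot: [-3.14, -0.0, 1.496]
wrist_force: [0.1, 0.1, -0.5]
finger_gap: 0.4
```

Emit:
arm_command(
  steps=[
    [0,[0,0,0],0],
    [0,[0,0,1.0],0],
    [0,[0,0,2],0],
    [0,[0,0,2],0],
    [0,[0,0,0.8],0],
  ],
)

```text
clock: 17.72
eef_pos: [673.4, -48.8, 92.8]
eef_rot: [-3.137, 0.0, 1.494]
wrist_force: [0.5, 0.4, -0.8]
finger_gap: 0.8
```

Emit:
arm_command(
  steps=[
    [0,[0,0,0],0],
    [0,[0,0,0],0],
    [0,[0,0,0],0],
    [0,[0,0,0],0],
    [0,[0,0,0],0],
  ],
)

```text
clock: 18.13
eef_pos: [675.8, -47.5, 97.4]
eef_rot: [3.14, 0.0, 1.495]
wrist_force: [0.5, 0.1, -1.2]
finger_gap: 0.6
```

Emit:
arm_command(
  steps=[
    [0,[0,0,0],0],
    [0,[0,0,0],0],
    [0,[0,0,0],0],
    [0,[0,0,0],0],
    [0,[0,0,0],0],
  ],
)

```text
clock: 18.55
eef_pos: [675.4, -47.4, 96.3]
eef_rot: [-3.142, 0.0, 1.495]
wrist_force: [-0.8, -1.2, -0.2]
finger_gap: 0.8
```

Emit:
arm_command(
  steps=[
    [0,[0,0,0],0],
    [0,[0,0,0],0],
    [0,[0,0,0],0],
    [0,[0,0,0],0],
    [0,[0,0,0],0],
  ],
)

```text
clock: 18.97
eef_pos: [675.4, -47.4, 96.4]
eef_rot: [3.142, -0.0, 1.495]
wrist_force: [0.2, -0.1, -0.3]
finger_gap: 0.1
```

Emit:
arm_command(
  steps=[
    [0,[0,0,0],0],
    [0,[0,0,0],0],
    [0,[0,0,0],0],
    [0,[0,0,0],0],
    [0,[0,0,0],0],
  ],
)

```text
clock: 19.38
eef_pos: [675.4, -47.4, 96.3]
eef_rot: [-3.142, -0.0, 1.495]
wrist_force: [-1.0, -0.2, -0.4]
finger_gap: 0.5
```

Run:
```python
from h import *
to((-75,-65.5,101))
p,d=manip.camera("wrist");cv2.imwrite("pics/w11.png",p[:,:,::-1])
p,d=manip.camera("scene");b=cv2.resize(p[165:350,235:420,::-1],None,fx=3.2,fy=3.2);cv2.imwrite("pics/s11.png",b)
```

```text
t 19.38 clamp [-74.8 -63.7  96.3] yawerr 0.0 Fc [-0.32  0.95 -0.39] gap 0.5
tool shift cm [-0.02  0.18 -0.47]
```

View pics/w11.png

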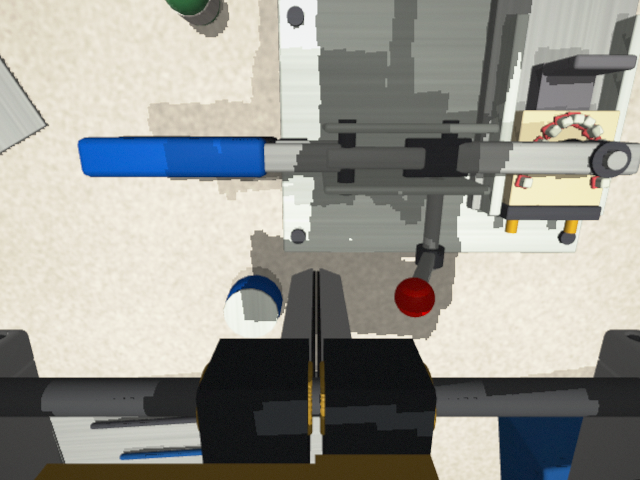

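View pics/s11.png

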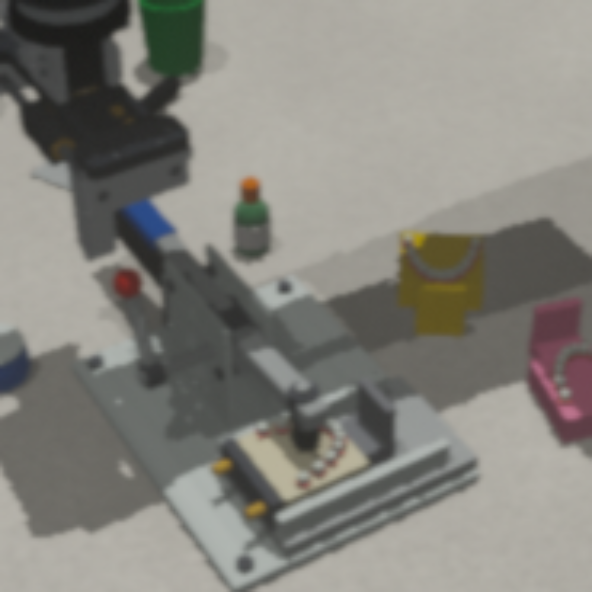

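Emit:
arm_command(
  steps=[
    [0,[0.4,0.05,0],0],
    [0,[0.4,0.05,0],0],
    [0,[0.4,0,0],0],
    [0,[0.3,0,0],0],
    [0,[0.2,0,0],0],
  ],
)

```text
clock: 19.9
eef_pos: [677.7, -29.8, 96.3]
eef_rot: [-3.142, -0.0, 1.496]
wrist_force: [1.2, -0.4, -0.0]
finger_gap: 0.8
```

Emit:
arm_command(
  steps=[
    [0,[0.1,0,0],0],
    [0,[0.1,0,0],0],
    [0,[0.1,0,0],0],
    [0,[0.1,0,0],0],
    [0,[0.1,0,0],0],
  ],
)

```text
clock: 20.32
eef_pos: [678.1, -25.5, 96.4]
eef_rot: [3.142, 0.0, 1.495]
wrist_force: [0.4, 0.4, 0.1]
finger_gap: 0.7
```

Emit:
arm_command(
  steps=[
    [0,[0.05,0,0],0],
    [0,[0.05,0,0],0],
    [0,[0.05,0,0],0],
  ],
)

```text
clock: 20.57
eef_pos: [678.2, -24.0, 96.3]
eef_rot: [-3.142, -0.0, 1.495]
wrist_force: [-0.0, 0.1, 0.7]
finger_gap: 0.5
```

Emit:
arm_command(
  steps=[
    [0,[0.05,0,0],0],
    [0,[0.05,0,0],0],
    [0,[0.05,0,0],0],
  ],
)

```text
clock: 20.82
eef_pos: [678.3, -22.5, 96.4]
eef_rot: [3.142, 0.0, 1.495]
wrist_force: [0.2, 0.1, -0.4]
finger_gap: 0.6
```

Emit:
arm_command(
  steps=[
    [0,[0.05,0,0],0],
    [0,[0.05,0,0],0],
    [0,[0.05,0,0],0],
  ],
)

```text
clock: 21.07
eef_pos: [678.4, -21.0, 96.3]
eef_rot: [-3.142, 0.0, 1.495]
wrist_force: [-0.6, -0.1, -0.3]
finger_gap: 0.4
```

Emit:
arm_command(
  steps=[
    [0,[0.05,0,0],0],
    [0,[0.05,0,0],0],
  ],
)

```text
clock: 21.23
eef_pos: [678.5, -20.1, 96.3]
eef_rot: [3.142, 0.0, 1.495]
wrist_force: [-0.5, -2.6, -0.2]
finger_gap: 0.5
```

Contact at 2.6 N; continuing in single small pushes.

Emit:
arm_command(
  steps=[
    [0,[0.05,0,0],0],
    [0,[0.05,0,0],0],
  ],
)

```text
clock: 21.4
eef_pos: [678.6, -19.6, 96.5]
eef_rot: [3.141, 0.001, 1.495]
wrist_force: [-1.6, -5.6, 1.8]
finger_gap: 0.5
```

Emit:
arm_command(
  steps=[
    [0,[0.03,0,0],0],
    [0,[0.03,0,0],0],
  ],
)

```text
clock: 21.57
eef_pos: [678.8, -18.8, 96.7]
eef_rot: [3.141, 0.0, 1.495]
wrist_force: [0.5, -4.8, 2.9]
finger_gap: 0.4
```

Emit:
arm_command(
  steps=[
    [0,[0.05,0,0],0],
    [0,[0.05,0,0],0],
  ],
)

```text
clock: 21.73
eef_pos: [678.7, -17.2, 96.4]
eef_rot: [3.141, -0.0, 1.495]
wrist_force: [-0.1, 0.1, -0.9]
finger_gap: 0.3
```

Emit:
arm_command(
  steps=[
    [0,[0,0,0],0],
    [0,[0,0,0],0],
    [0,[0,0,0],0],
  ],
)

```text
clock: 21.98
eef_pos: [678.6, -17.1, 96.1]
eef_rot: [-3.141, -0.0, 1.495]
wrist_force: [0.6, 0.9, 0.2]
finger_gap: 0.7
```

Run:
```python
from h import *
st()
p,d=manip.camera("wrist");cv2.imwrite("pics/w12.png",p[:,:,::-1])
p,d=manip.camera("scene");b=cv2.resize(p[165:350,235:420,::-1],None,fx=3.2,fy=3.2);cv2.imwrite("pics/s12.png",b)
```

```text
t 21.98 clamp [-44.4 -64.5  96.1] yawerr 0.001 Fc [ 0.97 -0.52  0.18] gap 0.7
```

View pics/s12.png

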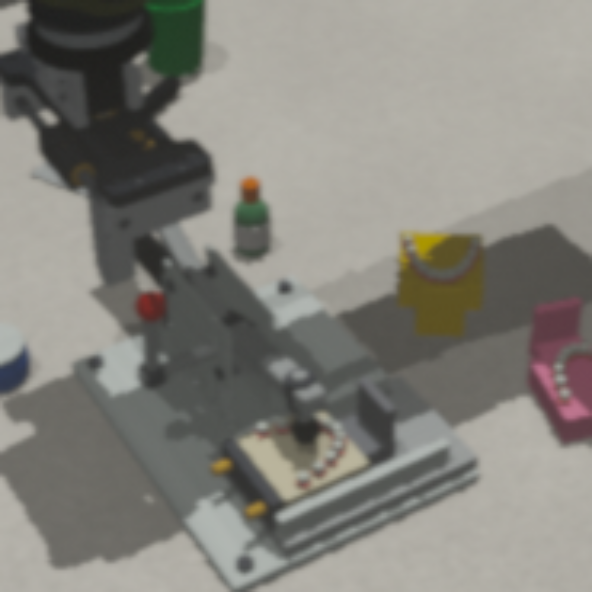

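View pics/w12.png

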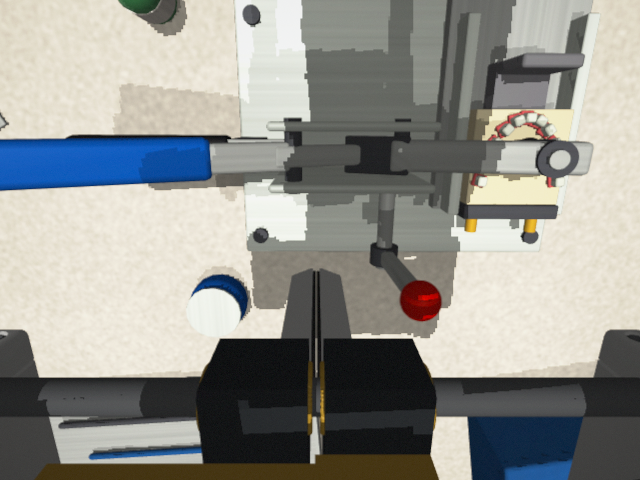

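Emit:
arm_command(
  steps=[
    [0,[-0.5,0,0],0],
    [0,[-1.0,0,0],0],
    [0,[0,1,-1],0],
    [0,[0,1,-3],0],
    [0,[0,0,-4],0],
  ],
)

```text
clock: 22.5
eef_pos: [696.9, -35.1, 173.9]
eef_rot: [-3.136, -0.0, 1.494]
wrist_force: [-0.5, 0.3, -0.7]
finger_gap: 0.3
```

Emit:
arm_command(
  steps=[
    [0,[0,0,-4],0],
    [0,[0,0,-4],0],
    [0,[0,0,-2],0],
    [0,[0,0,0],0],
    [0,[0,0,0],0],
  ],
)

```text
clock: 22.92
eef_pos: [697.7, -34.7, 277.0]
eef_rot: [3.14, 0.0, 1.494]
wrist_force: [0.2, -0.8, -1.1]
finger_gap: 0.7
```

Run:
```python
from h import *
st()
p,d=manip.camera("wrist");cv2.imwrite("pics/w13.png",p[:,:,::-1])
p,d=manip.camera("scene");b=cv2.resize(p[165:350,235:420,::-1],None,fx=3.2,fy=3.2);cv2.imwrite("pics/s13.png",b)
```

```text
t 22.92 clamp [-60.5 -84.9 277. ] yawerr -0.0 Fc [-0.77 -0.26 -1.05] gap 0.7
```

View pics/s13.png

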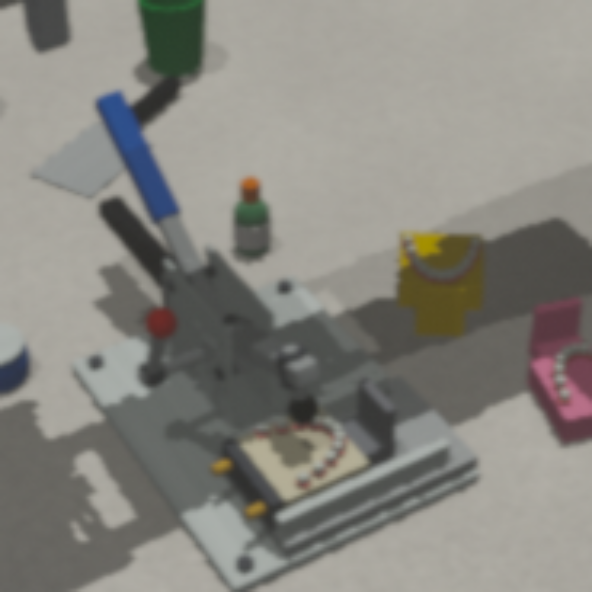

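View pics/w13.png

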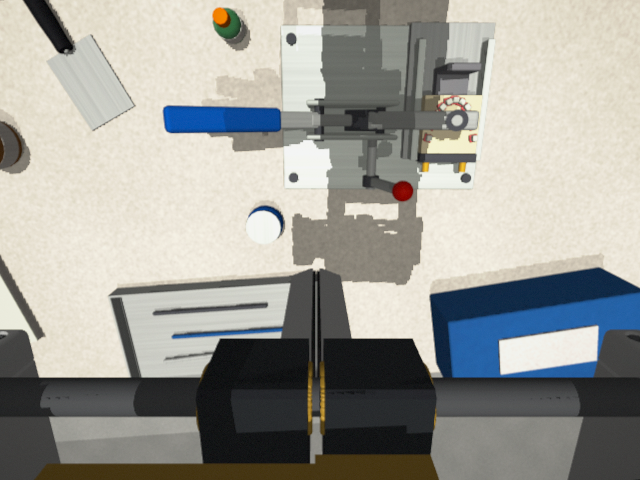

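Emit:
arm_command(
  steps=[
    [0,[0,0,0],0],
    [0,[0,0,0],0],
    [0,[0,0,0],0],
    [0,[0,0,0],0],
    [0,[0,0,0],0],
  ],
)

```text
clock: 23.43
eef_pos: [697.5, -33.9, 276.1]
eef_rot: [-3.141, 0.0, 1.495]
wrist_force: [0.4, -0.1, -0.3]
finger_gap: 0.6
```

Emit:
arm_command(
  steps=[
    [0,[0,0,0],0],
    [0,[0,0,0],0],
    [0,[0,0,0],0],
    [0,[0,0,0],0],
    [0,[0,0,0],0],
  ],
)

```text
clock: 23.85
eef_pos: [697.5, -33.9, 276.4]
eef_rot: [3.142, -0.0, 1.495]
wrist_force: [-0.3, 0.3, -0.0]
finger_gap: -0.1
```

Emit:
arm_command(
  steps=[
    [0,[0,0,0],0],
    [0,[0,0,0],0],
    [0,[0,0,0],0],
    [0,[0,0,0],0],
    [0,[0,0,0],0],
  ],
)

```text
clock: 24.27
eef_pos: [697.5, -33.9, 276.3]
eef_rot: [-3.142, -0.0, 1.495]
wrist_force: [0.5, 1.0, 0.1]
finger_gap: 0.6
```

Run:
```python
from h import *
s,_=st()
p,d=manip.camera("wrist");w=cv2.resize(p[60:200,390:500,::-1],None,fx=4,fy=4)
p,d=manip.camera("scene");b=cv2.resize(p[165:340,235:380,::-1],None,fx=3.2,fy=3.2)
cv2.imwrite("pics/f.png",np.hstack([w,b]) if w.shape[0]==b.shape[0] else b);print(w.shape,b.shape)
z=np.load("scene.npz")["p"]
for im in (z,p):
    h=cv2.cvtColor(np.ascontiguousarray(im[250:285,270:300]),cv2.COLOR_RGB2HSV);m=((h[...,0]<8)|(h[...,0]>172))&(h[...,1]>140);v,u=np.nonzero(m);print(u.mean()+270,v.mean()+250)
```

```text
t 24.27 clamp [-59.7 -84.7 276.3] yawerr 0.0 Fc [ 1.02 -0.46  0.14] gap 0.6
(560, 440, 3) (560, 464, 3)
285.6808510638298 265.95744680851067
285.4193548387097 266.4516129032258
```

View pics/f.png

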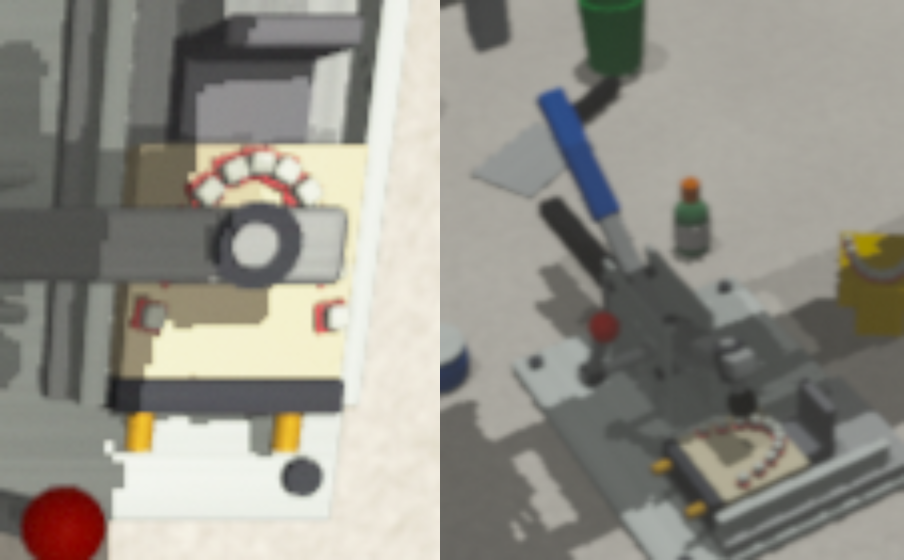

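The clamp is fully open: the ball is back at its starting pixel. The block sits flush against the stop and the arm is clear of everything.

```bash
python3 -c "
from cell import manip
manip.sign_off()"
```

```text
the job is handed in; nothing more can be done
```

I did all the steps in the order asked and handed the job in at 24.3 s. One force reading may have broken the 20 N limit.

- **Pushing home:** I slid the carrier to the back stop and held it at about 10 N along the channel for about 0.9 s.
- **Over the limit:** On first reaching the stop, the reading briefly hit 20.4 N along the channel, plus 12 N vertical, about 24 N in all. I had sent three small moves without checking between them. I backed off at once.
- **Locking:** I pressed the handle down with a peak of about 13 N vertical, about 15 N including sideways force. It snapped past dead centre and stayed locked with nothing touching it for over 4 s.
- **Releasing:** I pushed the red ball towards the jaw with about 6 N at most for about 3 mm, and the clamp sprang open without my touching the handle.
- **Last checks:** The ball is back within half a pixel of its starting place in the scene camera. The block is flush against the stop. The arm is clear, and nothing else I could see in the pictures had moved.
- **Disagreement:** The shut fingertips turned out to be about 20 mm above the reported tool point. As a result I pushed the tab about 20 mm higher than I meant to. I allowed for the offset when I finished the handle press and when I pushed the ball.

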